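# Hold the amber sample pane before the light panel

## Robot

A 6-joint arm with a two-finger parallel gripper is mounted at the origin on the work surface. World frame = base frame: x ahead of the robot, y to its left, z up, the work surface at z = 0. Lengths are in m, angles in rad, forces in N, time in s.
With the tool pointing down it reaches from about 0.375 to 0.9 m from the base axis. Payload 3.1 kg.
Tool frame: the origin (TCP) lies midway between the tips of the shut fingers; the grasp point (between the pads) lies 19 mm behind it; z points along the fingers, y is the direction in which the jaws open and shut (so a half turn about z gives the same grasp; the last joint's range is limited). The gripper opens to 85 mm and grips with 20 to 120 N. Pads are 22 mm wide; open, the fingers measure 114 mm over their backs; the gripper's body (76 mm by 85 mm) begins 54 mm behind the grasp point. The pads swing forward as they close: fully open they stand 13 mm farther back than shut.
Start: joints at [0.988, 0.527, 1.433, -0, 1.181, -0.178], TCP at [0.246, 0.574, 0.204] pointing down, gripper open.
Joint ranges: [-3.08, 3.08], [-0.75, 2.2], [0.22, 2.44], [-1.43, 4.57], [0, 2.65], [-2.85, 2.85]. Speed limits (rad/s): [2.79, 2.79, 3.14, 3.14, 3.14, 3.14].

## Interface

Orientations are given as a unit quaternion [x, y, z, w].
In Python, from station import manip gives the robot as it stands. The module is installed in compiled form; this text tells all that it offers.
- The arm moves only by the tool drive_tool, never from a script. Its argument "deltas" is one flat list of numbers, 4 for each row, row after row: the shift along the tool's x, y, z in cm, then the turn about the tool's z in degrees. A call has 1 to 12 rows; each row is the pose to reach, as a shift and turn from the pose measured when the call began, along the tool's axes at that moment; what a row does not reach only later rows make up. A row lasts 1/10 s, in which the tool goes at most 50 mm and 8.59 degrees, less where a joint would pass 70% of its speed; a pose out of reach is approached as far as the arm can. A call with a gripper value outside its range is refused whole. "hand" is the finger opening in cm, from 0 to 8.54, set as the call begins (left out, the last holds). The fingers move at their own pace and stop on an object; "squeeze" is the grip in N (left out, the last holds). Time passes only in rows, so rows that repeat a pose let the fingers close. It gives the time, the measured TCP pose, the force and the opening at its end, in the units of the state.
- manip.sense(): the state, without advancing time (a new reading comes with each control period).
- manip.snapshot(name): name is "scene" or "top" or "wrist"; returns a dict with "frame" (384x512x3 uint8, red, green, blue), "depth" (384x512 float32, m along the optical axis (not along the pixel's ray), 0 where there is no reading), "fx", "fy", "cx", "cy" (pixels), "R" (3x3) and "t" (3): a world point X has camera coordinates R X + t. Camera axes: x right, y down, z forward; pixel columns grow to the right and rows downward; lengths in m; the calibration is good to about 2 mm. A picture is of the moment at which its call begins.
- manip.sign_off(): hands the job in, once; it reports no verdict.
The state is a dict: "t": time; "q": joint angles; "qd": joint speeds; "tau": joint torques, N m; "tcp_pos": TCP position; "tool_rot": TCP orientation; "force": force on the tool from outside, world axes, zero at the start; "ft_torque": the same for the moment, N m; "finger_gap": opening from 0.0 (shut) to 1.0 (fully open).
Only numpy, scipy, OpenCV 4.12 (cv2) and the standard library are available. Lean on these libraries where they do the work, as an engineer would, in place of code of your own. Each camera call takes 0.05 s, during which the arm holds its last target.

## Task

Draw the amber sample pane up out of the slotted rack and hold it in front of the lit, sloping face of the light panel: leaned back parallel to the face, amber grip rail uppermost, centred on the face and about 80 mm off it without touching it. Finish while still holding it there, steady and in the air. Leave the green and blue panes in their slots and do not disturb the nail tin.

Things in the scene. Friction and masses are not known exactly. Their poses are not given: they have to be found in the camera images.
- amber_center (a point): centre of the amber pane: amber glass in a wooden frame, 12 mm thick (along its x), 120 mm wide (y), 150 mm tall (z, up at the start), about 0.16 kg. The grip rail along its top edge, painted amber, is 42 mm tall, 12 mm thick. Both faces are alike. It stands upright in any one of the rack's three slots. Gripped off its middle or swung fast, it can pivot or slip in the fingers
- green_center (a point): centre of the green pane, same size and build with green glass and green rail, in another slot; to be left alone
- blue_center (a point): centre of the blue pane, same size and build with blue glass and blue rail, in another slot; to be left alone
- rack: fixed wooden rack, 250 (x) x 150 (y) x 58 mm tall, origin at the centre of its underside. Three slots 80 mm apart along its x (-80, 0, +80 mm), running along its y, 15 mm wide, floor 12 mm above the bench, so the panes stand loosely, square to the rack, 104 mm free above; 3 mm play at each slot end. It stands to the robot's left, position and yaw vary
- light_panel: fixed light panel stand, grey foot 160 (x) x 200 (y) x 14 mm, origin at the centre of its underside; it carries the sloping lit face, which looks along its +x and up. It stands to the robot's right, position and yaw vary. Its highest edge, opposite the lit side, is about 155 mm above the bench
- light_face: the lit white face of the light panel: 170 mm along the slope (x axis, pointing down the slope), 200 mm wide (y axis, level), origin at the centre of the face, 90 mm above the bench; z axis points straight out of the lit face. The face slopes 50 degrees from level and looks up and away to the robot's front left; its yaw varies
- nail_tin: loose open round tin of nails, 80 mm across, 42 mm tall, origin at the centre of its underside, beyond the work; bystander

How it is judged:
By the outcome, as a careful person would: the job done as asked, in the order asked, and still so for the second after the job is handed in, while the arm keeps its last pose, push and grip.
It also fails if it takes over 48 s, if anything falls off the work surface, if the arm or the gripper's body presses on something with over 40 N, if the wrist force passes 120 N, or if a joint passes its speed limit or range.

## Working session

There is one attempt and no reset: what is moved stays moved. The work goes in short steps, Python scripts to look and compute and a tool call to move; the robot and the scene stay as the last step left them, time stands still between calls to the robot, and variables do not carry over. Pictures are saved under pics/ and viewed, and the job is handed in when it is done.

Besides the shell and the picture viewer there is one more tool, called after "Emit:" as name(argument=value, ...), one argument or row to a line, values as JSON. drive_tool: Moves the arm, as the interface text tells. Its arguments: {"type":"object","properties":{"deltas":{"type":"array"},"hand":{"type":"number"},"squeeze":{"type":"number"}},"required":["deltas"]}

```bash
mkdir -p pics; ls -la; python3 - <<'E'
from station import manip
import cv2,pickle
print(manip.sense()); print([x for x in dir(manip) if x[0]!='_'])
d={}
for n in ("scene","top","wrist"):
    s=manip.snapshot(n); d[n]=s
    cv2.imwrite(f"pics/a_{n}.png",s["frame"][:,:,::-1]); print(n,s["fx"],s["cx"],s["R"],s["t"])
pickle.dump(d,open("a.pkl","wb"))
E
```

```text
total 12
drwxr-xr-x  3 agent agent 4096 Dec  7 03:21 .
drwxr-xr-x 23 root  root  4096 Dec  7 03:21 ..
drwxr-xr-x  2 agent agent 4096 Dec  7 03:21 pics
{'t': 0.0, 'q': array([ 9.87504333e-01,  5.28466483e-01,  1.43385698e+00,  9.97626479e-06,
        1.18135929e+00, -1.78476398e-01]), 'qd': array([-0.00065074, -0.00141143,  0.00229473,  0.00042482, -0.00128078,
       -0.00127699]), 'tau': array([-1.32936616e-04, -4.42356098e+01, -1.78024936e+01, -2.36850838e-04,
        8.43362999e-03, -1.71928127e-05]), 'tcp_pos': array([0.24570059, 0.57387901, 0.20284787]), 'tool_rot': array([ 2.01030305e-01,  9.79584465e-01, -9.68442888e-04, -3.92770390e-04]), 'force': array([-0.54287152,  0.73494258, -0.5088534 ]), 'ft_torque': array([ 0.03377957,  0.04240333, -0.02443676]), 'finger_gap': 0.9994044655803712}
['PlanningError', 'sense', 'sign_off', 'snapshot']
scene 463.17729814566843 255.6060148677025 [[ 0.34434729  0.93883471 -0.00378421]
 [ 0.80106823 -0.29591433 -0.52031183]
 [-0.48960661  0.17613656 -0.85396796]] [-0.21881242 -0.41387667  1.50829899]
top 448.20961221460436 252.32737298670068 [[-0.05425503 -0.9985262  -0.00134773]
 [-0.97828193  0.05342537 -0.20027532]
 [ 0.20005216 -0.00954748 -0.97973873]] [0.03282611 0.58050006 0.96843181]
wrist 293.60633886207967 253.15443443774058 [[ 3.94013552e-01  9.19104178e-01 -9.11544377e-04]
 [ 8.81380007e-01 -3.77559866e-01  2.83932792e-01]
 [ 2.60619653e-01 -1.12676785e-01 -9.58843751e-01]] [-0.62442378 -0.03639241  0.37853777]
```

View pics/a_scene.png

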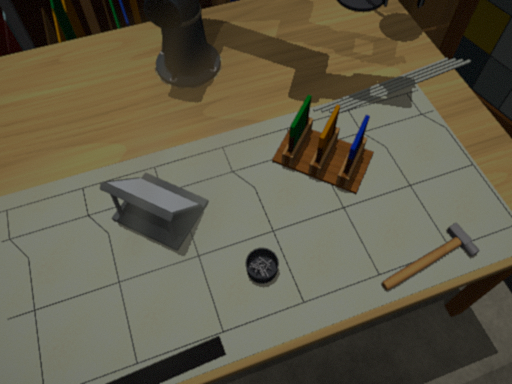

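View pics/a_top.png

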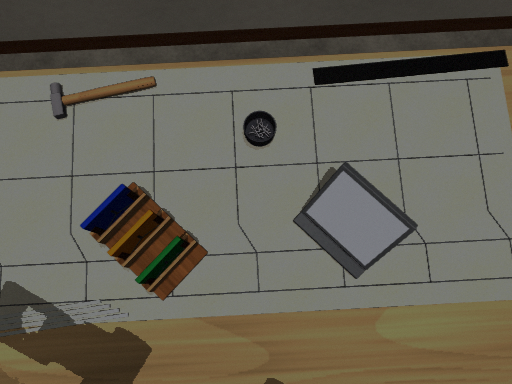

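View pics/a_wrist.png

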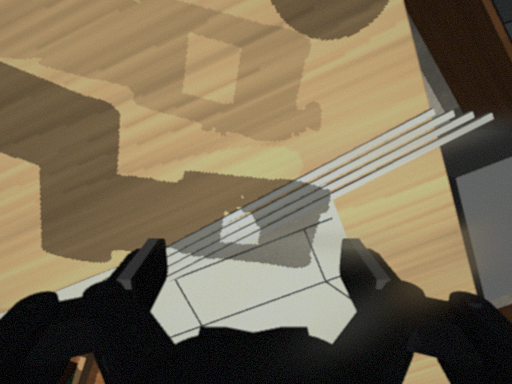

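The top view shows the amber pane in the middle slot (about 136,233), blue outer (109,210), green inner (160,260), the panel at (357,217) and the tin at (260,128). Measuring them from depth.

```bash
cat > h.py <<'E'
import numpy as np,cv2,pickle
def cloud(s):
    v,u=np.mgrid[0:384,0:512]; z=s["depth"]
    c=np.stack([(u-s["cx"])/s["fx"]*z,(v-s["cy"])/s["fy"]*z,z],-1)
    w=(c-s["t"])@s["R"]; w[z==0]=np.nan
    return w
def hsv(s): return cv2.cvtColor(s["frame"],cv2.COLOR_RGB2HSV)
E
python3 - <<'E'
from h import *
d=pickle.load(open("a.pkl","rb"))
for n in("top","scene"):
    s=d[n];W=cloud(s);H=hsv(s)
    for nm,(a,b) in dict(amber=(15,26),green=(45,80),blue=(110,130)).items():
        m=(H[...,0]>=a)&(H[...,0]<=b)&(H[...,1]>180)&(W[...,2]>.06)&(W[...,2]<.2)&(W[...,1]>.1)&(W[...,0]>.2)
        p=W[m]
        if len(p)<10: print(n,nm,len(p));continue
        t=p[p[:,2]>np.percentile(p[:,2],98)-.006]
        r=cv2.minAreaRect((t[:,:2]*1000).astype(np.float32))
        print(n,nm,len(p),"zmax",np.percentile(p[:,2],99).round(4),len(t),"top rect",np.round(r[0],1),np.round(r[1],1),round(r[2],1),"mean",t.mean(0).round(4))
    # face
    g=(W[...,2]>.03)&(W[...,2]<.165)&(W[...,1]<.0)&(W[...,0]>.3)&(W[...,0]<.75)&(H[...,1]<60)
    if n=="top": g&=(H[...,2]>110)
    p=W[g]; 
    rng=np.random.default_rng(0);best=None
    for i in range(500):
        q=p[rng.choice(len(p),3,False)];nn=np.cross(q[1]-q[0],q[2]-q[0]);L=np.linalg.norm(nn)
        if L<1e-6: continue
        nn/=L;k=np.abs((p-q[0])@nn)<.003
        if best is None or k.sum()>best.sum():best=k
    q=p[best];c=q.mean(0);nn=np.linalg.svd(q-c)[2][2];nn*=np.sign(nn[2])
    print(n,"face",len(p),len(q),c.round(4),nn.round(4),"tilt",np.degrees(np.arccos(nn[2])),"yaw",np.degrees(np.arctan2(nn[1],nn[0])))
    xa=np.array([nn[0]*nn[2],nn[1]*nn[2],-(nn[0]**2+nn[1]**2)]);xa/=np.linalg.norm(xa);ya=np.cross(nn,xa)
    ab=np.stack([(q-c)@xa,(q-c)@ya],1)
    r=cv2.minAreaRect((ab*1000).astype(np.float32));print(r, "pctl",np.percentile(ab,[1,99],axis=0))
    lo,hi=np.percentile(ab,[.5,99.5],axis=0);print("ctr",c+xa*(lo+hi)[0]/2+ya*(lo+hi)[1]/2)
s=d["top"]
cv2.imwrite("pics/rack.png",cv2.resize(s["frame"][170:310,70:220,::-1],None,fx=5,fy=4,interpolation=cv2.INTER_CUBIC))
E
```

```text
top amber 536 zmax 0.1666 333 top rect [492.7 253.7] [ 12.6 118.4] 44.0 mean [0.4933 0.2527 0.1626]
top green 638 zmax 0.1658 333 top rect [435.4 196.9] [ 11.8 118.2] 44.0 mean [0.4346 0.1976 0.1628]
top blue 981 zmax 0.1657 336 top rect [549.3 309.1] [ 12.7 117.1] 44.1 mean [0.549  0.3092 0.1627]
top face 4633 4444 [ 0.5035 -0.2203  0.0941] [-0.5272  0.5564  0.6422] tilt 50.04063258219084 yaw 133.45241906744036
((3.83099365234375, -0.9055328369140625), (151.7357940673828, 178.97889709472656), 0.09178915619850159) pctl [[-0.06948442 -0.08847217]
 [ 0.07668364  0.08647058]]
ctr [ 0.50254491 -0.21778049  0.0911239 ]
scene amber 378 zmax 0.1651 151 top rect [494.  252.3] [ 11.5 118.8] 44.0 mean [0.4977 0.2494 0.1617]
scene green 372 zmax 0.1652 121 top rect [437.6 197.4] [ 10.1 119.3] 45.3 mean [0.4389 0.1965 0.162 ]
scene blue 219 zmax 0.1657 124 top rect [552.9 307.8] [  9.5 115.3] 44.2 mean [0.5542 0.3063 0.1621]
scene face 2514 1604 [ 0.5141 -0.2214  0.1025] [-0.5206  0.5544  0.6493] tilt 49.509159847663035 yaw 133.20201010899646
((10.997390747070312, 6.1452178955078125), (167.6600341796875, 201.3365936279297), 0.49011191725730896) pctl [[-0.07008762 -0.09286603]
 [ 0.0913004   0.10161932]]
ctr [ 0.50551591 -0.21948597  0.09392088]
```

View pics/rack.png

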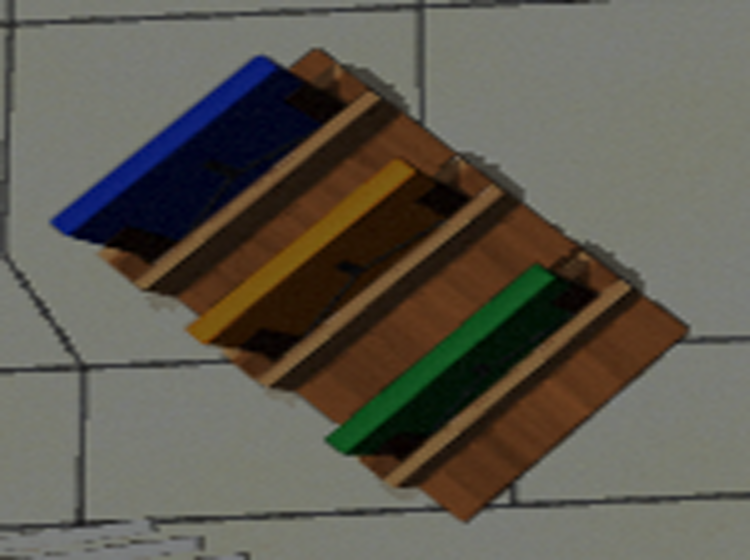

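Emit:
drive_tool(
  deltas=[0,-5,0,0,0,-10,0,0,0,-15,0,0,0,-20,0,0,0,-24,0,0,0,-27,0,0,0,-29,0,0,0,-30,0,0,0,-30,0,0],
)

```text
t: 1.05
tcp_pos: [0.1271, 0.2975, 0.2036]
tool_rot: [0.201, 0.98, -0.001, -0.0]
force: [-0.3, 0.7, 0.4]
finger_gap: 1.002
```

```bash
python3 - <<'E'
from station import manip
print(manip.sense())
E
```

```text
{'t': 1.05, 'q': array([ 8.16964896e-01,  1.11815346e-01,  2.12078870e+00, -3.12355546e-04,
        9.10934536e-01, -3.48218459e-01]), 'qd': array([ 0.00900337,  0.02778912, -0.05986196,  0.00540282, -0.0206484 ,
        0.00853452]), 'tau': array([ -0.03494379, -19.82389033, -12.79861987,  -0.0271118 ,
         0.08536796,  -0.04028464]), 'tcp_pos': array([0.12710819, 0.29745754, 0.2036003 ]), 'tool_rot': array([ 2.01325096e-01,  9.79523988e-01, -8.93508669e-04, -4.04356249e-04]), 'force': array([-0.25445834,  0.65912459,  0.37718131]), 'ft_torque': array([-0.01235692,  0.00147149,  0.01082485]), 'finger_gap': 1.0015707219391914}
```

Emit:
drive_tool(
  deltas=[0,-2,0,0,0,-4,0,0,0,-6,0,0,0,-8,0,0,0,-10,0,0,0,-10,0,0],
)

```text
t: 1.65
tcp_pos: [0.0871, 0.2048, 0.2037]
tool_rot: [0.202, 0.979, -0.001, -0.001]
force: [0.5, 0.5, 0.1]
finger_gap: 0.995
```

```bash
python3 - <<'E'
from station import manip
print(manip.sense())
E
```

```text
{'t': 1.65, 'q': array([ 6.47710089e-01, -7.16386134e-02,  2.31293227e+00, -6.94513786e-04,
        9.03056596e-01, -5.15751290e-01]), 'qd': array([ 0.01916539,  0.0339793 , -0.06334537,  0.01007625, -0.04070957,
        0.0315603 ]), 'tau': array([ -0.29375595, -10.02155006, -13.15186143,  -0.0609815 ,
         0.0632617 ,  -0.16362039]), 'tcp_pos': array([0.0870619 , 0.20483972, 0.20370142]), 'tool_rot': array([ 2.02051201e-01,  9.79373951e-01, -1.21659922e-03, -7.03676564e-04]), 'force': array([0.52398871, 0.52179087, 0.12625123]), 'ft_torque': array([0.00434074, 0.01227731, 0.02485758]), 'finger_gap': 0.9951984159030063}
```

Emit:
drive_tool(
  deltas=[0,5,0,0,0,10,0,0,0,15,0,0,0,20,-2,0,0,24,-5,0,0,28,-8,0,0,32,-11,0,0,36,-14,0,0,40,-17,0,0,43,-20,0,0,45,-22,0,0,45,-22,0],
)

```text
t: 2.85
tcp_pos: [0.2675, 0.6238, 0.4243]
tool_rot: [0.202, 0.979, 0.003, 0.001]
force: [-0.6, -0.1, 1.3]
finger_gap: 1.0
```

```bash
python3 - <<'E'
from station import manip
s=manip.sense();print(s['q'],s['tcp_pos'],s['tool_rot'])
E
```

```text
[ 1.00094923e+00  4.63658467e-01  9.50558606e-01  8.65403649e-04
  1.72158020e+00 -1.63315948e-01] [0.26752913 0.62378207 0.42430353] [2.01803004e-01 9.79421752e-01 2.85842049e-03 6.39414610e-04]
```

```bash
python3 - <<'E'
import numpy as np
D=[(.528466,1.433857,.24570059,.57387901,.20284787,.987504),(.111815,2.120789,.12710819,.29745754,.2036003,.816965),(-.0716386,2.3129323,.0870619,.20483972,.20370142,.64771),(.463658,.950559,.26752913,.62378207,.42430353,1.000949)]
A=[];b=[]
for q2,q3,x,y,z,q1 in D:
    s=q2+q3; r=x*np.cos(q1)+y*np.sin(q1); print(r,-x*np.sin(q1)+y*np.cos(q1))
    A.append([1,0,np.sin(q2),np.sin(s),np.cos(s)]);b.append(r)
    A.append([0,1,np.cos(q2),np.cos(s),-np.sin(s)]);b.append(z)
x,res,rk,sv=np.linalg.lstsq(np.array(A),np.array(b),rcond=None);print(x,res,rk,sv,np.array(A)@x-b)
E
```

```text
0.614316033317309 0.11100319479283033
0.3038655006529073 0.11091996024560109
0.1930215031343982 0.11082321349350012
0.6695470224416056 0.11127754037370638
[ 0.00114349 -0.04442545  0.58624125  0.39253722  0.11825352] [1.87402462e-07] 5 [3.3753462  2.78901564 0.76025346 0.47052283 0.17044856] [ 1.23121146e-04 -1.03396526e-04 -3.14131552e-04  3.50393129e-05
  2.38433223e-04  4.44435674e-05 -4.74228171e-05  2.39136459e-05]
```

Emit:
drive_tool(
  deltas=[0,5,0,0,0,10,0,0,0,15,0,0,0,19,0,0,0,22,0,0,0,24,0,0,0,26,0,0,0,28,0,0,0,30,0,0,0,30,0,0],
)

```text
t: 3.85
tcp_pos: [0.3492, 0.8132, 0.3839]
tool_rot: [0.202, 0.979, 0.022, 0.005]
force: [0.3, -0.2, -0.9]
finger_gap: 0.998
```

```bash
python3 - <<'E'
from station import manip
s=manip.sense();print(s['q'],s['tcp_pos'],s['tool_rot'],s['qd'])
E
```

```text
[ 1.03752534  0.90085634  0.21797843  0.00573302  1.97738447 -0.1244323 ] [0.34918124 0.81322281 0.38387422] [0.20177732 0.97916522 0.02231084 0.00485941] [ 0.00070067  0.04082629 -0.00063238  0.00093318 -0.03065595  0.00065952]
```

Emit:
drive_tool(
  deltas=[0,-5,0,0,0,-10,0,0,0,-15,0,0,0,-20,0,0,0,-25,0,0,0,-30,2,0,0,-34,5,0,0,-38,8,0,0,-42,11,0,0,-46,14,0,0,-49,17,0,0,-51,20,0],
)

```text
t: 5.05
tcp_pos: [0.1524, 0.3542, 0.1621]
tool_rot: [0.202, 0.979, 0.026, 0.007]
force: [0.6, 0.2, -0.7]
finger_gap: 0.995
```

Emit:
drive_tool(
  deltas=[0,-3,3,0,0,-5,6,0,0,-7,9,0,0,-8,11,0,0,-9,11,0,0,-10,11,0,0,-12,11,0,0,-14,11,0],
)

```text
t: 5.85
tcp_pos: [0.1143, 0.2609, 0.0573]
tool_rot: [0.202, 0.979, 0.016, 0.006]
force: [0.6, 0.0, -0.4]
finger_gap: 0.998
```

```bash
python3 - <<'E'
from station import manip
s=manip.sense();print(s['q'],s['tcp_pos'],s['tool_rot'],s['qd'])
E
```

```text
[ 0.74700628  0.50882555  2.4375822   0.05284566  0.16262554 -0.46896662] [0.11427881 0.26088591 0.05730479] [0.20198752 0.9792416  0.01582216 0.00604835] [-0.02761238 -0.22190313 -0.00879121 -0.46691553  0.31474251  0.42874083]
```

Emit:
drive_tool(
  deltas=[0,-3,0,0,0,-5,0,0,0,-6,0,0],
)

```text
t: 6.15
tcp_pos: [0.1089, 0.2448, 0.0758]
tool_rot: [0.202, 0.979, 0.003, 0.005]
force: [0.4, 0.2, 0.9]
finger_gap: 1.0
```

```bash
python3 - <<'E'
from station import manip
s=manip.sense();print(s['q'],s['tcp_pos'],s['tool_rot'],s['qd'])
E
```

```text
[ 0.73107218  0.43308391  2.43810359 -0.01754663  0.26077123 -0.41584595] [0.10894819 0.24484176 0.07578657] [0.20206929 0.97935668 0.00254581 0.00469284] [-0.02773867 -0.13097465  0.00837513 -0.06694452  0.180232    0.03941356]
```

```bash
cat >> h.py <<'E'
from scipy.spatial.transform import Rotation as Ro
def delta(s,p): 
    return 100*Ro.from_quat(s['tool_rot']).as_matrix().T@(np.array(p)-s['tcp_pos'])
def info(s):
    M=Ro.from_quat(s['tool_rot']).as_matrix()
    z=M[:,2];y=M[:,1]
    print("t",s['t'],"q",s['q'].round(3),"tcp",s['tcp_pos'].round(4),"z",z.round(4),"tilt",np.degrees(np.arccos(-z[2])).round(2),"tiltaz",np.degrees(np.arctan2(z[1],z[0])).round(1),"y",y.round(4),"yaz",np.degrees(np.arctan2(y[1],y[0])).round(2),"gap",round(s['finger_gap'],3),"F",s['force'].round(1))
E
python3 - <<'E'
from h import *
from station import manip
s=manip.sense();info(s)
for p in [(.15,.245,.24),(.493,.253,.24),(.493,.253,.122)]: print(delta(s,p).round(2))
E
```

```text
t 6.15 q [ 0.731  0.433  2.438 -0.018  0.261 -0.416] tcp [0.1089 0.2448 0.0758] z [ 0.0102  0.0031 -0.9999] tilt 0.61 tiltaz 16.8 y [0.3958 0.9183 0.0069] yaz 66.69 gap 1.0 F [0.4 0.2 0.9]
[ -3.9    1.75 -16.38]
[-35.08  16.06 -16.03]
[-34.98  15.98  -4.23]
```

Emit:
drive_tool(
  deltas=[0,1,-4,0,-1,2,-8,2,-4,3,-12,5,-8,5,-14,8,-12,7,-16,11,-16,9,-16,14,-20,10.5,-16,17,-24,12,-16,20,-28,13.5,-16,22.7,-32,15,-16,22.7,-35,16,-16,22.7,-35.1,16.1,-16,22.7],
)

```text
t: 7.35
tcp_pos: [0.4995, 0.253, 0.2407]
tool_rot: [0.392, 0.92, 0.005, 0.007]
force: [0.5, 0.6, -0.1]
finger_gap: 1.003
```

```bash
python3 - <<'E'
from h import *
from station import manip
s=manip.sense();info(s)
for p in [(.493,.253,.24),(.493,.253,.122)]: print(delta(s,p).round(2))
for n in ("wrist","top"):
  w=manip.snapshot(n);cv2.imwrite(f"pics/b_{n}.png",w["frame"][:,:,::-1])
  pickle.dump(w,open(f"b_{n}.pkl","wb"))
E
```

```text
t 7.35 q [ 0.269  0.389  1.568 -0.     1.167 -0.496] tcp [0.4995 0.253  0.2407] z [ 0.0171  0.0046 -0.9998] tilt 1.01 tiltaz 14.9 y [0.7213 0.6925 0.0155] yaz 43.83 gap 1.003 F [ 0.5  0.6 -0.1]
[ 0.45 -0.47  0.06]
[ 0.55 -0.65 11.86]
```

View pics/b_wrist.png

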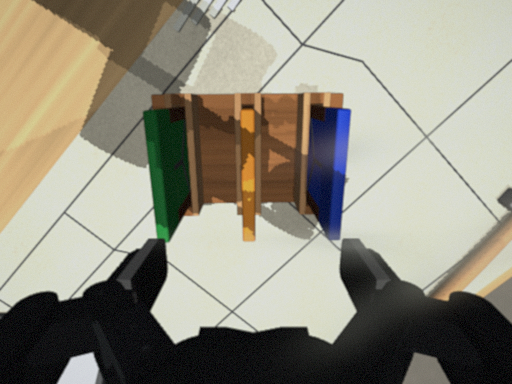

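```bash
python3 - <<'E'
from h import *
for n in("wrist","top"):
    s=pickle.load(open(f"b_{n}.pkl","rb"));W=cloud(s);H=hsv(s)
    m=(H[...,0]>=13)&(H[...,0]<=26)&(H[...,1]>180)&(W[...,2]>.152)&(W[...,2]<.175)&(W[...,0]>.4)
    t=W[m]
    if len(t)<10: continue
    r=cv2.minAreaRect((t[:,:2]*1000).astype(np.float32));print(n,len(t),r,t.mean(0))
E
```

```text
wrist 1465 ((488.802001953125, 259.46954345703125), (11.088769912719727, 108.08929443359375), 43.8625602722168) [0.48499044 0.26366823 0.16150159]
top 266 ((492.6523132324219, 253.1097412109375), (12.823427200317383, 119.48058319091797), 44.1996955871582) [0.50101748 0.24353981 0.16170106]
```

Emit:
drive_tool(
  deltas=[0.45,-0.45,1,0,0.5,-0.5,3,0,0.5,-0.55,6,0,0.55,-0.6,9,0,0.55,-0.6,11,0,0.55,-0.6,11.8,0,0.55,-0.6,11.9,0],
)

```text
t: 8.15
tcp_pos: [0.4855, 0.2535, 0.1201]
tool_rot: [0.391, 0.92, 0.003, 0.003]
force: [0.3, -0.6, -0.4]
finger_gap: 0.999
```

```bash
python3 - <<'E'
from h import *
from station import manip
s=manip.sense();info(s)
w=manip.snapshot("wrist");cv2.imwrite("pics/c_wrist.png",w["frame"][:,:,::-1])
E
```

```text
t 8.15 q [ 2.770e-01  5.370e-01  1.714e+00  1.000e-03  8.820e-01 -4.910e-01] tcp [0.4855 0.2535 0.1201] z [ 0.0083  0.003  -1.    ] tilt 0.51 tiltaz 20.1 y [0.7196 0.6944 0.0081] yaz 43.98 gap 0.999 F [ 0.3 -0.6 -0.4]
```

View pics/c_wrist.png

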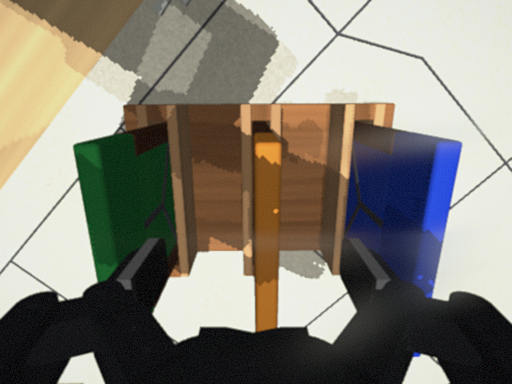

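Emit:
drive_tool(
  deltas=[-0.3,0.3,-0.1,0,-0.5,0.5,-0.1,0,-0.5,0.5,-0.1,0,-0.5,0.5,-0.1,0],
)

```text
t: 8.6
tcp_pos: [0.4941, 0.2537, 0.1226]
tool_rot: [0.391, 0.92, 0.004, 0.005]
force: [-0.3, 0.3, 0.5]
finger_gap: 0.997
```

```bash
python3 - <<'E'
from h import *
from station import manip
s=manip.sense();info(s)
print(delta(s,(.493,.253,.121)))
E
```

```text
t 8.6 q [ 2.730e-01  5.400e-01  1.696e+00  1.000e-03  8.930e-01 -4.950e-01] tcp [0.4941 0.2537 0.1226] z [ 0.0115  0.004  -0.9999] tilt 0.7 tiltaz 19.1 y [0.7198 0.6941 0.0111] yaz 43.96 gap 0.997 F [-0.3  0.3  0.5]
[ 0.03228692 -0.13043155  0.16228831]
```

Emit:
drive_tool(
  deltas=[0,-0.1,0.1,0,0,-0.1,0.1,0,0,-0.1,0.1,0,0,-0.1,0.1,0,0,-0.1,0.1,0,0,-0.1,0.1,0,0,-0.1,0.1,0,0,-0.1,0.1,0],
  hand=0,
  squeeze=70,
)

```text
t: 9.4
tcp_pos: [0.4938, 0.2531, 0.1219]
tool_rot: [0.391, 0.92, 0.004, 0.005]
force: [-0.1, -0.3, 1.1]
finger_gap: 0.115
```

```bash
python3 - <<'E'
from h import *
from station import manip
s=manip.sense();info(s)
w=manip.snapshot("wrist");cv2.imwrite("pics/d_wrist.png",w["frame"][:,:,::-1])
E
```

```text
t 9.4 q [ 2.720e-01  5.410e-01  1.698e+00  1.000e-03  8.890e-01 -4.960e-01] tcp [0.4938 0.2531 0.1219] z [ 0.0124  0.0042 -0.9999] tilt 0.75 tiltaz 18.5 y [0.7197 0.6942 0.0118] yaz 43.97 gap 0.115 F [-0.1 -0.3  1.1]
```

View pics/d_wrist.png

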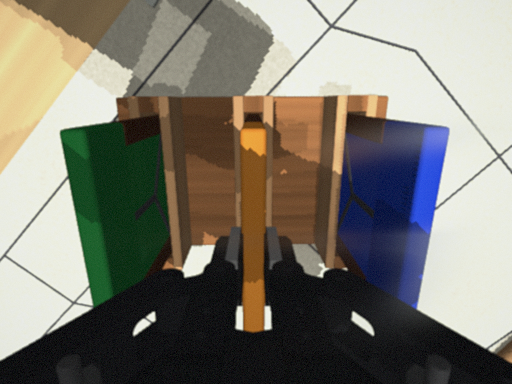

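Emit:
drive_tool(
  deltas=[0,0,-0.6,0,0,0,-1.5,0,0,0,-2.5,0,0,0.05,-4,0,0,0.1,-5.5,0,0,0.1,-7.5,0,0,0.1,-10,0,0,0.15,-12.5,0,0,0.15,-15,0,0,0.2,-17,0,0,0.2,-18.5,0,0,0.2,-19,0],
)

```text
t: 10.65
tcp_pos: [0.4935, 0.2539, 0.3144]
tool_rot: [0.391, 0.92, 0.006, 0.006]
force: [0.4, 0.2, -1.4]
finger_gap: 0.113
```

```bash
python3 - <<'E'
from h import *
from station import manip
s=manip.sense();info(s)
for n in("scene","top"):
  w=manip.snapshot(n);cv2.imwrite(f"pics/e_{n}.png",w["frame"][:,:,::-1])
E
```

```text
t 10.65 q [ 2.730e-01  3.110e-01  1.476e+00  1.000e-03  1.338e+00 -4.940e-01] tcp [0.4935 0.2539 0.3144] z [ 0.0163  0.0053 -0.9999] tilt 0.98 tiltaz 17.9 y [0.7196 0.6942 0.0153] yaz 43.97 gap 0.113 F [ 0.4  0.2 -1.4]
```

View pics/e_scene.png

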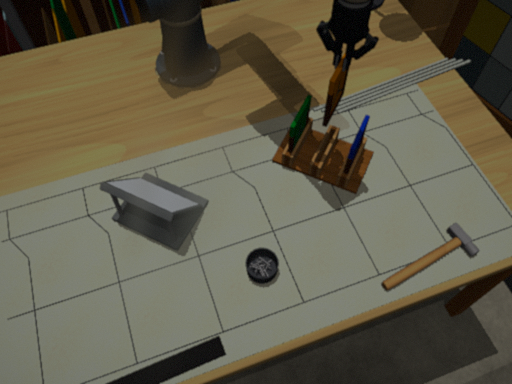

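View pics/e_top.png

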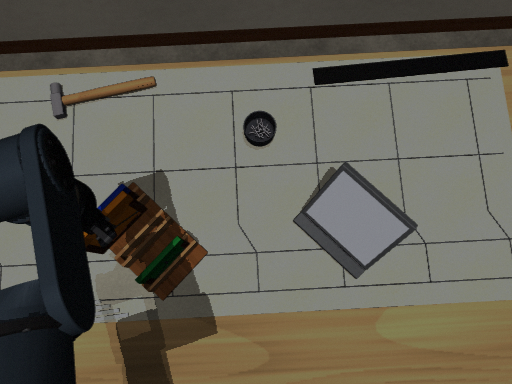

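```bash
python3 - <<'E'
from h import *
d=pickle.load(open("a.pkl","rb"))
s=d["scene"];W=cloud(s)
for v in range(0,60,10):
    print(v,[tuple(W[v,u].round(2)) for u in range(0,512,40)])
from station import manip
w=manip.snapshot("wrist")
E
```

```text
0 [(np.float64(-0.53), np.float64(-0.55), np.float64(0.01)), (np.float64(-0.95), np.float64(-0.48), np.float64(-0.3)), (np.float64(-0.53), np.float64(-0.28), np.float64(-0.05)), (np.float64(-0.77), np.float64(-0.13), np.float64(-0.26)), (np.float64(0.09), np.float64(-0.06), np.float64(0.31)), (np.float64(-0.96), np.float64(0.27), np.float64(-0.49)), (np.float64(-0.25), np.float64(0.26), np.float64(-0.0)), (np.float64(-0.2), np.float64(0.4), np.float64(-0.0)), (np.float64(-0.14), np.float64(0.53), np.float64(0.0)), (np.float64(-0.08), np.float64(0.66), np.float64(0.02)), (np.float64(-0.38), np.float64(1.08), np.float64(-0.3)), (np.float64(-0.27), np.float64(1.21), np.float64(-0.26)), (np.float64(-0.03), np.float64(1.17), np.float64(-0.08))]
10 [(np.float64(-0.96), np.float64(-0.66), np.float64(-0.31)), (np.float64(-0.95), np.float64(-0.5), np.float64(-0.34)), (np.float64(-0.96), np.float64(-0.33), np.float64(-0.4)), (np.float64(-0.96), np.float64(-0.14), np.float64(-0.44)), (np.float64(0.09), np.float64(-0.06), np.float64(0.29)), (np.float64(0.03), np.float64(0.05), np.float64(0.21)),
[... 2667 characters left out ...]
66), np.float64(-0.25)), (np.float64(-0.23), np.float64(-0.45), np.float64(0.0)), (np.float64(-0.19), np.float64(-0.32), np.float64(-0.0)), (np.float64(-0.15), np.float64(-0.2), np.float64(-0.0)), (np.float64(-0.1), np.float64(-0.07), np.float64(-0.0)), (np.float64(0.06), np.float64(0.03), np.float64(0.09)), (np.float64(-0.0), np.float64(0.18), np.float64(0.0)), (np.float64(0.05), np.float64(0.3), np.float64(0.0)), (np.float64(0.09), np.float64(0.43), np.float64(-0.0)), (np.float64(0.14), np.float64(0.55), np.float64(0.0)), (np.float64(0.18), np.float64(0.68), np.float64(-0.0)), (np.float64(-0.08), np.float64(1.14), np.float64(-0.37)), (np.float64(0.06), np.float64(1.19), np.float64(-0.26))]
```

```bash
python3 - <<'E'
from h import *
d=pickle.load(open("a.pkl","rb"))
s=d["scene"];W=cloud(s)
cv2.imwrite("pics/z1.png",np.hstack([cv2.resize(s["frame"][0:100,300:460,::-1],None,fx=4,fy=4)]))
for v in (0,2,4,6,8): print(v,[tuple(W[v,u].round(2).tolist()) for u in range(334,392,6)])
s=d["wrist"];W=cloud(s)
print([ (u,v,W[v,u].round(3).tolist()) for v in (3,15,30) for u in range(270,400,20)])
E
```

```text
0 [(-0.13, 0.58, -0.0), (-0.11, 0.6, 0.01), (-0.09, 0.61, 0.02), (-0.08, 0.63, 0.02), (-0.08, 0.65, 0.02), (-0.07, 0.67, 0.01), (-0.07, 0.7, 0.01), (-0.06, 0.71, 0.01), (0.22, 0.52, 0.25), (-0.06, 0.76, 0.0)]
2 [(-0.11, 0.57, 0.0), (-0.1, 0.59, 0.01), (-0.08, 0.6, 0.02), (-0.08, 0.63, 0.01), (-0.07, 0.65, 0.01), (-0.07, 0.67, 0.01), (-0.06, 0.69, 0.02), (-0.05, 0.71, 0.01), (0.23, 0.52, 0.25), (-0.05, 0.76, 0.0)]
4 [(-0.11, 0.57, -0.0), (-0.1, 0.6, -0.0), (-0.07, 0.6, 0.02), (-0.07, 0.62, 0.02), (-0.06, 0.64, 0.02), (-0.05, 0.66, 0.02), (-0.05, 0.68, 0.02), (-0.04, 0.7, 0.01), (-0.04, 0.73, 0.0), (-0.04, 0.75, -0.0)]
6 [(-0.1, 0.57, 0.0), (-0.09, 0.59, -0.0), (-0.08, 0.6, 0.01), (-0.06, 0.62, 0.02), (-0.06, 0.64, 0.01), (-0.04, 0.66, 0.01), (-0.04, 0.68, 0.01), (-0.03, 0.7, 0.01), (-0.04, 0.73, -0.0), (-0.03, 0.75, 0.0)]
8 [(-0.09, 0.56, 0.0), (-0.08, 0.58, 0.0), (-0.07, 0.6, 0.0), (-0.06, 0.62, 0.01), (-0.04, 0.63, 0.02), (-0.04, 0.65, 0.01), (-0.03, 0.67, 0.01), (-0.04, 0.7, -0.0), (-0.03, 0.72, -0.0), (-0.03, 0.75, -0.0)]
[(270, 3, [0.09, 0.661, -0.0]), (290, 3, [0.098, 0.682, -0.002]), (310, 3, [0.107, 0.703, -0.001]), (330, 3, [0.116, 0.723, 0.0]), (350, 3, [0.125, 0.743, -0.0]), (370, 3, [0.134, 0.764, 0.0]), (390, 3, [0.142, 0.784, 0.001]), (270, 15, [0.1, 0.657, -0.001]), (290, 15, [0.109, 0.678, -0.0]), (310, 15, [0.118, 0.698, 0.001]), (330, 15, [0.127, 0.719, 0.001]), (350, 15, [0.136, 0.74, -0.001]), (370, 15, [0.145, 0.76, 0.001]), (390, 15, [0.154, 0.782, -0.001]), (270, 30, [0.115, 0.651, -0.0]), (290, 30, [0.124, 0.672, -0.0]), (310, 30, [0.133, 0.693, -0.001]), (330, 30, [0.142, 0.714, -0.0]), (350, 30, [0.151, 0.735, -0.001]), (370, 30, [0.16, 0.756, -0.0]), (390, 30, [0.169, 0.777, -0.001])]
```

View pics/z1.png

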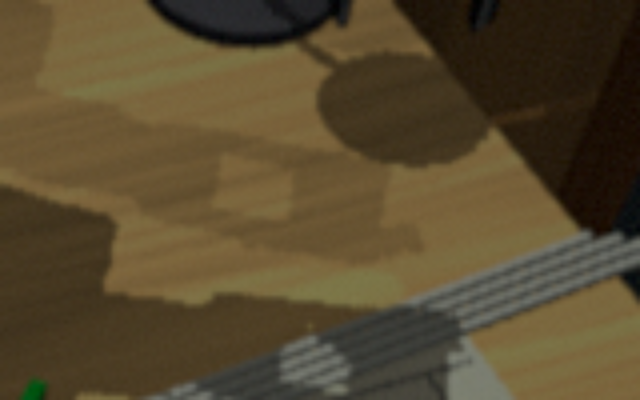

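```bash
python3 - <<'E'
from h import *
from station import manip
s=manip.sense();info(s)
for p in [(.42,.25,.37),(.34,.27,.42),(.26,.29,.45),(.18,.31,.47),(.1,.33,.48),(.02,.34,.48)]: print(delta(s,p).round(1))
E
```

```text
t 10.8 q [ 2.730e-01  3.140e-01  1.479e+00  1.000e-03  1.336e+00 -4.940e-01] tcp [0.4924 0.2535 0.3118] z [ 0.0121  0.004  -0.9999] tilt 0.73 tiltaz 18.4 y [0.7197 0.6942 0.0115] yaz 43.96 gap 0.116 F [-0.5  0.1 -2.2]
[ 4.7 -5.4 -5.9]
[ 11.7  -9.7 -11. ]
[ 18.7 -14.  -14.1]
[ 25.7 -18.4 -16.2]
[ 32.7 -22.7 -17.3]
[ 38.9 -27.8 -17.4]
```

Emit:
drive_tool(
  deltas=[1,-1,-2,0,2.5,-3,-4,0,5,-5.5,-6,0,8,-7.5,-9,0,11.7,-9.7,-11,0,15,-12,-12.5,0,18.7,-14,-14,0,22,-16,-15,0,25.7,-18.4,-16,0,29,-20.5,-17,0,31.5,-22,-17.3,0,32.7,-22.7,-17.3,0],
)

```text
t: 12.0
tcp_pos: [0.0974, 0.3304, 0.4801]
tool_rot: [0.39, 0.921, 0.004, 0.004]
force: [0.5, 0.1, -2.3]
finger_gap: 0.116
```

```bash
python3 - <<'E'
from h import *
from station import manip
s=manip.sense();info(s)
w=manip.snapshot("wrist");cv2.imwrite("pics/f_wrist.png",w["frame"][:,:,::-1]);pickle.dump(w,open("f.pkl","wb"))
E
```

```text
t 12.0 q [ 0.963 -0.138  1.554 -0.007  1.716  0.191] tcp [0.0974 0.3304 0.4801] z [ 0.0108  0.0038 -0.9999] tilt 0.65 tiltaz 19.4 y [0.7177 0.6963 0.0104] yaz 44.13 gap 0.116 F [ 0.5  0.1 -2.3]
```

View pics/f_wrist.png

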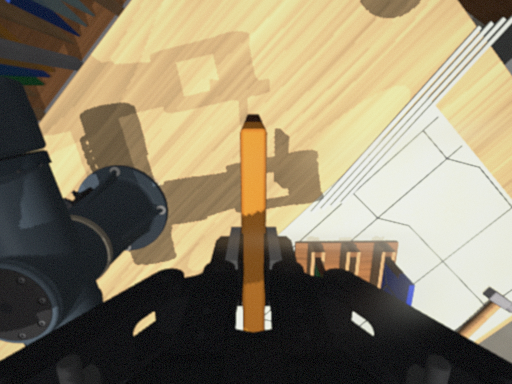

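```bash
python3 - <<'E'
from h import *
w=pickle.load(open("f.pkl","rb"));W=cloud(w)
for u,v in [(10,10),(40,40),(80,20),(20,75),(60,70),(120,5),(5,50),(255,5),(390,5),(345,2),(420,2),(450,5),(500,20),(290,170),(230,60),(265,85)]: print((u,v),W[v,u].round(3))
print("cam",-w["R"].T@w["t"])
E
```

```text
(10, 10) [-0.651  0.068 -0.357]
(40, 40) [-0.705 -0.029 -0.637]
(80, 20) [-0.612  0.147 -0.596]
(20, 75) [-0.601 -0.125 -0.478]
(60, 70) [-0.586 -0.067 -0.635]
(120, 5) [-0.539  0.29  -0.606]
(5, 50) [-0.529  0.009 -0.241]
(255, 5) [-0.071  0.517 -0.001]
(390, 5) [ 0.118  0.701 -0.   ]
(345, 2) [0.051 0.643 0.   ]
(420, 2) [ 0.156  0.746 -0.   ]
(450, 5) [0.203 0.783 0.001]
(500, 20) [0.295 0.835 0.005]
(290, 170) [ 0.216  0.336 -0.001]
(230, 60) [-0.038  0.411 -0.001]
(265, 85) [ 0.047  0.426 -0.   ]
cam [0.04514253 0.38167048 0.64950434]
```

```bash
python3 - <<'E'
from h import *
from station import manip
s=manip.sense();info(s)
for p in [(.02,.345,.52),(-.06,.335,.55),(-.14,.31,.58),(-.21,.265,.60),(-.28,.22,.61),(-.36,.28,.61),(-.44,.345,.61)]: print(delta(s,p).round(1))
E
```

```text
t 12.05 q [ 0.964 -0.138  1.555 -0.005  1.717  0.192] tcp [0.0963 0.3304 0.4798] z [ 0.0088  0.0038 -1.    ] tilt 0.55 tiltaz 23.2 y [0.717  0.6971 0.009 ] yaz 44.19 gap 0.119 F [-0.5 -0.9 -1.9]
[ 6.4 -4.4 -4.1]
[ 11.2 -10.8  -7.2]
[ 15.  -18.3 -10.2]
[ 16.6 -26.4 -12.3]
[ 18.3 -34.6 -13.4]
[ 28.1 -36.1 -13.4]
[ 38.4 -37.3 -13.5]
```

Emit:
drive_tool(
  deltas=[1.5,-1,-1,0,4,-2.5,-2.5,0,6.4,-4.4,-4,0,9,-7.5,-5.5,0,11.2,-10.8,-7,0,13,-14.5,-8.5,0,15,-18.3,-10,0,15.8,-22.3,-11.3,0,16.6,-26.4,-12.5,0,17.5,-30.5,-13,0,18.3,-34.6,-13.5,0,19,-35,-13.5,0],
)

```text
t: 13.25
tcp_pos: [-0.2905, 0.2196, 0.611]
tool_rot: [0.386, 0.923, 0.003, 0.003]
force: [1.2, 0.7, -2.3]
finger_gap: 0.113
```

```bash
python3 - <<'E'
from h import *
from station import manip
s=manip.sense();info(s)
w=manip.snapshot("wrist");cv2.imwrite("pics/g_wrist.png",w["frame"][:,:,::-1]);pickle.dump(w,open("g.pkl","wb"))
W=cloud(w)
for v in range(5,200,45): print(v,[W[v,u].round(2).tolist() for u in range(20,512,70)])
s=manip.sense();info(s)
E
```

```text
t 13.25 q [ 2.192 -0.089  1.191 -0.009  2.042  1.409] tcp [-0.2905  0.2196  0.611 ] z [ 0.0079  0.0026 -1.    ] tilt 0.48 tiltaz 17.9 y [0.7115 0.7026 0.0074] yaz 44.64 gap 0.113 F [ 1.2  0.7 -2.3]
5 [[-0.62, 0.15, 0.37], [-0.63, 0.19, 0.24], [-0.53, 0.27, 0.29], [-0.63, 0.46, -0.43], [-0.48, 0.73, -0.75], [-0.25, 0.96, -0.75], [-0.18, 0.73, 0.01], [0.11, 1.19, -0.46]]
50 [[-0.6, 0.11, 0.36], [-0.64, 0.11, 0.13], [-0.54, 0.21, 0.14], [-0.56, 0.36, -0.64], [-0.34, 0.6, -0.75], [-0.22, 0.56, -0.0], [-0.1, 0.67, 0.02], [0.34, 1.26, -0.67]]
95 [[-0.69, -0.06, 0.13], [-0.59, 0.04, 0.13], [-0.66, -0.0, -0.64], [-0.43, 0.22, -0.75], [-0.19, 0.46, -0.75], [-0.14, 0.49, 0.0], [-0.01, 0.62, 0.0], [0.12, 0.75, -0.0]]
140 [[-0.53, 0.01, 0.38], [-0.53, -0.03, 0.14], [-0.52, -0.16, -0.62], [-0.28, 0.06, -0.75], [-0.18, 0.29, 0.0], [-0.05, 0.42, 0.0], [0.09, 0.55, 0.0], [0.22, 0.69, -0.0]]
185 [[-0.59, -0.23, 0.13], [-0.53, -0.28, -0.14], [-0.38, -0.38, -0.75], [-0.23, 0.07, -0.0], [-0.09, 0.21, -0.0], [0.05, 0.34, 0.0], [0.19, 0.48, 0.0], [0.32, 0.62, 0.01]]
t 13.3 q [ 2.189 -0.087  1.191 -0.01   2.04   1.408] tcp [-0.2903  0.2218  0.6101] z [ 0.009   0.0029 -1.    ] tilt 0.54 tiltaz 17.9 y [0.7131 0.701  0.0085] yaz 44.51 gap 0.115 F [-1.   0.3 -2.3]
```

View pics/g_wrist.png

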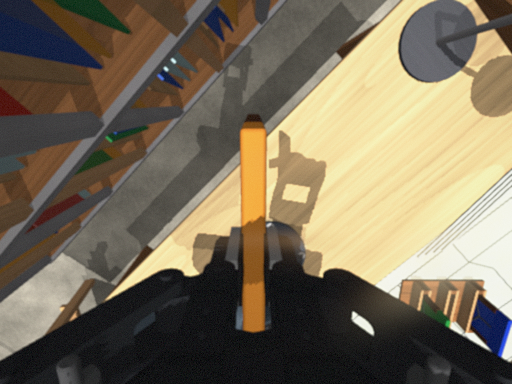

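```bash
cat > kin.py <<'E'
import numpy as np
from scipy.spatial.transform import Rotation as Ro
from scipy.optimize import least_squares
P=dict(a1=.00114,c=-.04443,L1=.58624,L2=.39254,a3=.11825,off=.111,d6=.25)
def fk(q,P=P):
    s=q[1]+q[2]
    R=Ro.from_euler('ZYZYZ',[q[0],s,q[3],q[4],q[5]+np.pi/2])
    w=np.array([P['a1']+P['L1']*np.sin(q[1])+P['L2']*np.sin(s)+P['a3']*np.cos(s),P['off'],P['c']+P['d6']+P['L1']*np.cos(q[1])+P['L2']*np.cos(s)-P['a3']*np.sin(s)])
    w=Ro.from_euler('Z',q[0]).apply(w)
    return w+P['d6']*R.as_matrix()[:,2],R
lo=np.array([-3.08,-.75,.22,-1.43,0,-2.85]);hi=np.array([3.08,2.2,2.44,4.57,2.65,2.85])
def ik(p,R,q0,wr=.66,lim=True):
    def f(q):
        a,B=fk(q); return np.r_[a-p,wr*(B*R.inv()).as_rotvec()]
    m=1e-3
    r=least_squares(f,np.clip(q0,lo+m,hi-m),bounds=(lo,hi)) if lim else least_squares(f,q0)
    return r.x,f(r.x)
E
python3 - <<'E'
from kin import *
T=[([.98750,.52847,1.43386,0,1.18136,-.17848],[.24570,.57388,.20285],[.20103,.97958,-.00097,-.00039]),
([1.03752534,0.90085634,0.21797843,0.00573302,1.97738447,-0.1244323],[0.34918124,0.81322281,0.38387422],[0.20177732,0.97916522,0.02231084,0.00485941]),
([0.74700628,0.50882555,2.4375822,0.05284566,0.16262554,-0.46896662],[0.11427881,0.26088591,0.05730479],[0.20198752,0.9792416,0.01582216,0.00604835]),
([0.73107218,0.43308391,2.43810359,-0.01754663,0.26077123,-0.41584595],[0.10894819,0.24484176,0.07578657],[0.20206929,0.97935668,0.00254581,0.00469284])]
for q,p,r in T:
    a,R=fk(np.array(q)); print((a-p).round(4),(R*Ro.from_quat(r).inv()).as_rotvec().round(4))
E
```

```text
Traceback (most recent call last):
  File "kin.py", line 7, in fk
    R=Ro.from_euler('ZYZYZ',[q[0],s,q[3],q[4],q[5]+np.pi/2])
  File "scipy/spatial/transform/_rotation.pyx", line 1413, in scipy.spatial.transform._rotation.Rotation.from_euler
ValueError: Expected axis specification to be a non-empty string of upto 3 characters, got ZYZYZ
```

```bash
sed -i "s/R=Ro.from_euler('ZYZYZ',.*/R=Ro.from_euler('ZYZ',[q[0],s,q[3]])*Ro.from_euler('YZ',[q[4],q[5]+np.pi\/2])/" kin.py
cat > t.py <<'E'
from kin import *
T=[([.98750,.52847,1.43386,0,1.18136,-.17848],[.24570,.57388,.20285],[.20103,.97958,-.00097,-.00039]),
([1.03752534,0.90085634,0.21797843,0.00573302,1.97738447,-0.1244323],[0.34918124,0.81322281,0.38387422],[0.20177732,0.97916522,0.02231084,0.00485941]),
([0.74700628,0.50882555,2.4375822,0.05284566,0.16262554,-0.46896662],[0.11427881,0.26088591,0.05730479],[0.20198752,0.9792416,0.01582216,0.00604835]),
([0.73107218,0.43308391,2.43810359,-0.01754663,0.26077123,-0.41584595],[0.10894819,0.24484176,0.07578657],[0.20206929,0.97935668,0.00254581,0.00469284])]
for q,p,r in T:
    a,R=fk(np.array(q)); print((a-p).round(4),(R*Ro.from_quat(r).inv()).as_rotvec().round(4))
E
python3 t.py
```

```text
[-0.0002 -0.0003 -0.0001] [-0.  0.  0.]
[-0.0002 -0.0011  0.001 ] [ 0.  0. -0.]
[-0.004  -0.0046  0.0024] [ 0. -0. -0.]
[-0.0033 -0.0025  0.0021] [0. 0. 0.]
```

```bash
cat > tgt.py <<'E'
from kin import *
F=np.array([.503,-.218,.0905]); az=np.radians(133.4); t=np.radians(50)
n=np.array([np.sin(t)*np.cos(az),np.sin(t)*np.sin(az),np.cos(t)])
u=np.array([-np.cos(t)*np.cos(az),-np.cos(t)*np.sin(az),np.sin(t)])
C=F+.08*n; TP=C+.035*u
RT=Ro.from_matrix(np.stack([np.cross(-n,-u),-n,-u],1))
E
python3 - <<'E'
from tgt import *
# calibrate weight
q0=np.array([1.00094923,.463658467,.950558606,0,1.7215802,-.163315948])
p,R=fk(q0);d=R.as_matrix()[:,1]
for wr in(.2,.3,.5,.7,1): 
    q,e=ik(p+.30*d,R,q0,wr);pp,RR=fk(q);print(wr,q.round(3),pp.round(3),np.degrees((RR*R.inv()).magnitude()).round(2))
q,e=ik(TP,RT,[-.6,.5,1.5,0,1.8,.15]);print("target",TP,q.round(3),np.abs(e).max())
# pull-in sim
q=np.array([2.33,.25,.3,0,2.6,1.5]);
for k in range(8):
    p,R=fk(q);h=np.array([np.cos(az),np.sin(az),0])
    if k==0: R=Ro.from_matrix(np.stack([np.cross(h,[0,0,-1]),h,[0,0,-1]],1))
    q,e=ik(p-.2*h,R,q,.66);pp,RR=fk(q);print(q.round(3),pp.round(3),RR.as_matrix()[:,2].round(3),np.degrees(np.arccos(-RR.as_matrix()[2,2])))
E
```

```text
0.2 [ 1.037  0.888  0.22   0.036  1.745 -0.116] [0.371 0.862 0.405] 16.3
0.3 [ 1.037  0.894  0.22   0.024  1.836 -0.119] [0.362 0.843 0.395] 10.73
0.5 [ 1.037  0.901  0.22   0.012  1.928 -0.122] [0.354 0.823 0.385] 5.02
0.7 [ 1.038  0.904  0.22   0.006  1.963 -0.124] [0.351 0.815 0.381] 2.77
1 [ 1.038  0.907  0.22   0.003  1.985 -0.125] [0.349 0.811 0.379] 1.41
target [ 0.47635063 -0.18981908  0.16873456] [-0.65   0.686  1.41   0.106  1.736  0.143] 3.398392678377604e-13
[ 2.331 -0.118  0.713 -0.     2.546  0.003] [-0.253  0.105  0.796] [ 0.  0. -1.] nan
[ 2.448 -0.393  0.879 -0.006  2.65   0.114] [-0.121 -0.043  0.789] [-0.002  0.006 -1.   ] 0.3502616292435093
[ 3.08  -0.535  1.     0.075  2.65   0.818] [ 0.002 -0.12   0.758] [-0.027 -0.034 -0.999] 2.484394648150764
[ 2.934 -0.75   1.16   0.245  2.65   0.827] [ 0.085 -0.161  0.7  ] [-0.091 -0.098 -0.991] 7.671277502812221
[ 3.061 -0.75   1.104  0.454  2.65   1.146] [ 0.115 -0.173  0.718] [-0.108 -0.199 -0.974] 13.097177622002686
[ 3.08  -0.75   1.009  0.758  2.65   1.457] [ 0.145 -0.201  0.749] [-0.126 -0.317 -0.94 ] 19.95583946148826
[ 2.686 -0.75   0.421  2.35   2.65   2.757] [ 0.292 -0.36   0.809] [-0.121 -0.314 -0.942] 19.694122771092974
[ 2.587 -0.75   0.22   2.545  2.411  2.85 ] [ 0.334 -0.448  0.803] [-0.113 -0.371 -0.922] 22.812237364905574<stdin>:13: RuntimeWarning: invalid value encountered in arccos
```

```bash
cat > beam.py <<'E'
from tgt import *
import sys
h=np.array([np.cos(az),np.sin(az),0]);up=np.array([0,0,1.])
from station import manip
s=manip.sense();q0=s['q']
def ang(R): return np.degrees(np.arccos(np.clip(-R.as_matrix()[:,2]@u,-1,1)))
beam=[(q0,[])]
for k in range(6):
    new=[]
    for q,hist in beam:
        p,R=fk(q)
        for a in range(0,360,30):
            for m in (.15,.3,.5):
                d=m*(np.cos(np.radians(a))*h+np.sin(np.radians(a))*up)
                qq=q;bad=False
                N=int(np.ceil(m/.1))
                for j in range(1,N+1):
                    qq,e=ik(p+d*j/N,R,qq,.7)
                    pp,RR=fk(qq)
                    rp=pp[0]*np.cos(qq[0])+pp[1]*np.sin(qq[0])
                    if pp[0]<-.42 or rp<0.02 or abs(qq[0]-2.33)>.5 or pp[2]<.3 : bad=True;break
                if bad: continue
                new.append((ang(RR),qq,hist+[(a,m)],pp))
    new.sort(key=lambda x:x[0])
    # diversify
    beam=[];seen=[]
    for n_ in new:
        if all(np.linalg.norm(n_[3]-z)>.06 for z in seen):
            beam.append((n_[1],n_[2]));seen.append(n_[3])
            if len(beam)==4: print(k,n_[0].round(1),n_[2]); break
            print(k,n_[0].round(1),n_[2],n_[3].round(2),n_[1].round(2))
    sys.stdout.flush()
E
timeout 560 python3 beam.py
```

```text
0 32.6 [(90, 0.5)] [-0.28  0.21  0.87] [ 2.16  0.08  0.28 -0.02  2.65  1.37]
0 33.9 [(120, 0.5)] [-0.17  0.06  0.85] [ 2.18 -0.23  0.6  -0.07  2.65  1.33]
0 36.0 [(60, 0.5)] [-0.37  0.32  0.81] [2.19 0.28 0.22 0.01 2.57 1.42]
0 39.0 [(120, 0.3)]
1 20.4 [(90, 0.5), (120, 0.5)] [-0.17  0.04  0.92] [ 2.49 -0.16  0.29 -0.32  2.65  1.4 ]
1 23.7 [(90, 0.5), (90, 0.5)] [-0.22  0.18  0.91] [ 2.03 -0.02  0.22  0.08  2.65  1.33]
1 24.3 [(90, 0.5), (60, 0.5)] [-0.32  0.28  0.87] [2.13 0.15 0.22 0.05 2.5  1.39]
1 24.9 [(120, 0.5), (120, 0.3)]
2 12.7 [(90, 0.5), (120, 0.5), (60, 0.5)] [-0.26  0.18  0.93] [ 2.18 -0.02  0.22 -0.04  2.44  1.36]
2 13.8 [(90, 0.5), (120, 0.5), (30, 0.5)] [-0.37  0.29  0.88] [ 2.27  0.16  0.22 -0.09  2.28  1.42]
2 14.6 [(90, 0.5), (90, 0.5), (60, 0.5)] [-0.29  0.27  0.91] [2.06 0.07 0.22 0.11 2.41 1.37]
2 14.7 [(90, 0.5), (120, 0.5), (90, 0.5)]
3 4.2 [(90, 0.5), (90, 0.5), (60, 0.5), (60, 0.5)] [-0.34  0.35  0.92] [2.07 0.13 0.22 0.13 2.16 1.39]
3 5.5 [(90, 0.5), (120, 0.5), (60, 0.5), (60, 0.5)] [-0.32  0.29  0.94] [2.13 0.06 0.22 0.04 2.17 1.37]
3 6.0 [(90, 0.5), (12
[... 314 characters left out ...]
15)] [-0.32  0.32  0.94] [2.01 0.07 0.22 0.19 2.16 1.38]
4 2.7 [(90, 0.5), (90, 0.5), (60, 0.5), (60, 0.5), (30, 0.15)] [-0.4   0.41  0.89] [2.11 0.21 0.22 0.1  2.02 1.4 ]
4 2.9 [(90, 0.5), (90, 0.5), (60, 0.5), (60, 0.5), (120, 0.15)]
5 2.6 [(90, 0.5), (90, 0.5), (60, 0.5), (60, 0.5), (30, 0.15), (150, 0.15)] [-0.31  0.31  0.95] [1.99 0.05 0.22 0.21 2.17 1.38]
5 2.7 [(90, 0.5), (90, 0.5), (60, 0.5), (60, 0.5), (60, 0.15), (270, 0.5)] [-0.36  0.37  0.42] [ 2.07 -0.06  1.79  0.18  0.72  1.19]
5 2.7 [(90, 0.5), (90, 0.5), (60, 0.5), (60, 0.5), (60, 0.15), (300, 0.15)] [-0.41  0.42  0.79] [2.12 0.08 0.71 0.09 1.65 1.37]
5 2.7 [(90, 0.5), (90, 0.5), (60, 0.5), (60, 0.5), (60, 0.15), (240, 0.15)]
```

Emit:
drive_tool(
  deltas=[0,0,-4,0,0,0,-8,0,0,0,-12,0,0,0,-16,0,0,0,-20,0,0,0,-25,0,0,0,-30,0,0,0,-35,0,0,0,-40,0,0,0,-45,0,0,0,-50,0,0,0,-50,0],
)

```text
t: 14.5
tcp_pos: [-0.3351, 0.26, 0.8347]
tool_rot: [0.386, 0.922, 0.022, -0.026]
force: [0.6, -0.4, -0.9]
finger_gap: 0.115
```

```bash
cat > plan.py <<'E'
from tgt import *
from h import info
import sys
h=np.array([np.cos(az),np.sin(az),0]);up=np.array([0,0,1.]);lat=np.cross(up,h)
def ang(R): return np.degrees(np.arccos(np.clip(-R.as_matrix()[:,2]@u,-1,1)))
def search(q,dirs,ms,depth=2,top=4,q1lo=1.7,q1hi=2.8):
    beam=[(q,[])]
    for k in range(depth):
        new=[]
        for q,hist in beam:
            p,R=fk(q)
            for a,b in dirs:
                for m in ms:
                    d=m*(np.cos(b)*(np.cos(a)*h+np.sin(a)*up)+np.sin(b)*lat)
                    qq=q;bad=False;N=int(np.ceil(m/.1))
                    for j in range(1,N+1):
                        qq,e=ik(p+d*j/N,R,qq,.7);pp,RR=fk(qq)
                        rp=pp[0]*np.cos(qq[0])+pp[1]*np.sin(qq[0])
                        if pp[0]<-.42 or rp<0.02 or not q1lo<qq[0]<q1hi or pp[2]<.3: bad=True;break
                    if not bad: new.append((ang(RR),qq,hist+[(100*R.as_matrix().T@d).round(1)],pp,RR.as_matrix()[:,2]))
        new.sort(key=lambda x:x[0]); beam=[(x[1],x[2]) for x in new[:top]]
        for x in new[:top]: print(k,x[0].round(1),[y.tolist() for y in x[2]],x[3].round(2),x[1].round(2),x[4].round(3))
E
python3 - <<'E'
from plan import *
from station import manip
s=manip.sense();info(s);print("ang",ang(Ro.from_quat(s['tool_rot'])))
print("fk err",fk(s['q'])[0]-s['tcp_pos'])
r=np.radians
search(s['q'],[(r(a),r(b)) for a in (40,60,80,100,120) for b in (-30,0,30)],(.5,),2)
E
```

```text
t 14.5 q [ 2.227  0.209  0.22  -0.026  2.646  1.427] tcp [-0.3351  0.26    0.8347] z [-0.031   0.0602 -0.9977] tilt 3.88 tiltaz 117.2 y [0.7134 0.7005 0.0201] yaz 44.47 gap 0.115 F [ 0.6 -0.4 -0.9]
ang 36.28673565707541
fk err [-0.00068973 -0.00058344  0.00271643]
0 24.9 [[-22.1, 0.4, -44.8]] [-0.2   0.1   0.91] [ 2.24 -0.11  0.33 -0.1   2.65  1.37] [-0.13   0.243 -0.961]
0 25.5 [[-5.5, 0.8, -49.7]] [-0.24  0.18  0.9 ] [2.13 0.01 0.22 0.01 2.65 1.36] [-0.14   0.214 -0.967]
0 27.8 [[27.7, 1.3, -41.6]] [-0.35  0.31  0.84] [2.17 0.22 0.22 0.04 2.49 1.42] [-0.138  0.16  -0.977]
0 28.7 [[34.4, 26.2, -25.1]] [-0.28  0.49  0.78] [1.87 0.34 0.22 0.06 2.38 1.14] [-0.098  0.179 -0.979]
1 16.6 [[-5.5, 0.8, -49.7], [35.1, 2.5, -35.6]] [-0.3   0.27  0.9 ] [2.1  0.09 0.22 0.07 2.42 1.39] [-0.244  0.319 -0.916]
1 16.7 [[-5.5, 0.8, -49.7], [45.1, 2.1, -21.4]] [-0.37  0.34  0.86] [2.17 0.21 0.22 0.03 2.3  1.41] [-0.244  0.317 -0.916]
1 16.9 [[-22.1, 0.4, -44.8], [4.6, 3.7, -49.6]] [-0.15  0.03  0.94] [ 2.48 -0.16  0.22 -0.38  2.65  1.33] [-0.199  0.375 -0.905]
1 17.0 [[-22.1, 0.4, -44.8], [35.5, 3.6, -35.0]] [-0.28  0.22  0.91] [2.15 0.03 0.22 0.   2.47 1.37] [-0.222  0.336 -0.915]
```

Emit:
drive_tool(
  deltas=[0,0,-5,0,-1,0,-10,0,-1,0,-15,0,-2,0,-20,0,-3,0,-25,0,-3,0,-30,0,-4,0,-35,0,-4,0,-40,0,-5,0.5,-45,0,-5.5,0.8,-50,0,-5.5,0.8,-50,0,-5.5,0.8,-50,0],
)

```text
t: 15.7
tcp_pos: [-0.3128, 0.2375, 0.8572]
tool_rot: [0.386, 0.921, 0.037, -0.05]
force: [-0.6, 0.0, -0.9]
finger_gap: 0.115
```

```bash
python3 - <<'E'
from plan import *
from station import manip
s=manip.sense();info(s);print("ang",ang(Ro.from_quat(s['tool_rot'])))
print("fk err",fk(s['q'])[0]-s['tcp_pos'])
r=np.radians
search(s['q'],[(r(a),r(b)) for a in (20,40,60,80,100) for b in (-30,0,30)],(.5,),2)
w=manip.snapshot("scene");cv=__import__("cv2");cv.imwrite("pics/h_scene.png",w["frame"][:,:,::-1])
w=manip.snapshot("wrist");cv.imwrite("pics/h_wrist.png",w["frame"][:,:,::-1])
E
```

```text
t 15.7 q [ 2.218  0.153  0.219 -0.029  2.646  1.414] tcp [-0.3128  0.2375  0.8572] z [-0.0633  0.1067 -0.9923] tilt 7.13 tiltaz 120.7 y [0.7139 0.6996 0.0297] yaz 44.42 gap 0.115 F [-0.6  0.  -0.9]
ang 33.07858082425626
fk err [ 0.00165557 -0.00389519  0.00253227]
0 23.1 [[-2.7, 1.3, -49.9]] [-0.22  0.15  0.92] [ 2.1  -0.03  0.22  0.03  2.65  1.35] [-0.164  0.25  -0.954]
0 24.0 [[41.9, 1.6, -27.3]] [-0.41  0.37  0.81] [2.2  0.3  0.22 0.02 2.34 1.44] [-0.175  0.214 -0.961]
0 24.4 [[30.0, 1.7, -39.9]] [-0.34  0.3   0.86] [2.16 0.18 0.22 0.04 2.47 1.42] [-0.171  0.209 -0.963]
0 25.6 [[35.7, 26.4, -22.9]] [-0.27  0.48  0.81] [1.84 0.3  0.22 0.09 2.37 1.14] [-0.129  0.224 -0.966]
1 12.9 [[41.9, 1.6, -27.3], [35.9, 1.6, -34.7]] [-0.42  0.4   0.83] [2.16 0.28 0.22 0.08 2.17 1.43] [-0.303  0.341 -0.89 ]
1 14.0 [[30.0, 1.7, -39.9], [35.7, 1.6, -35.0]] [-0.37  0.35  0.87] [2.13 0.2  0.22 0.1  2.27 1.42] [-0.291  0.329 -0.898]
1 14.1 [[-2.7, 1.3, -49.9], [36.6, 2.8, -34.0]] [-0.29  0.26  0.91] [2.09 0.06 0.22 0.08 2.4  1.38] [-0.266  0.355 -0.896]
1 14.3 [[41.9, 1.6, -27.3], [21.9, 1.4, -44.9]] [-0.34  0.32  0.88] [2.11 0.16 0.22 0.11 2.32 1.42] [-0.288  0.325 -0.901]
```

View pics/h_wrist.png

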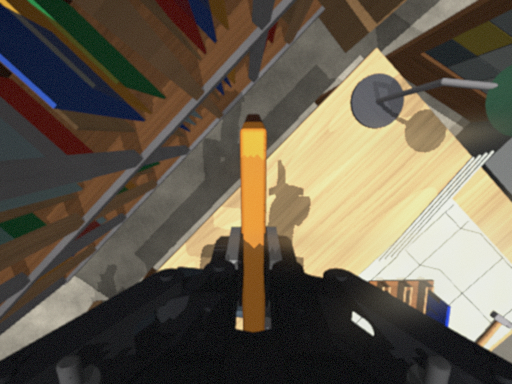

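Emit:
drive_tool(
  deltas=[30,1.7,-40,0,30,1.7,-40,0,30,1.7,-40,0,30,1.7,-40,0],
)

```text
t: 16.2
tcp_pos: [-0.3034, 0.2483, 0.8583]
tool_rot: [0.386, 0.92, 0.035, -0.053]
force: [1.0, 0.8, -2.1]
finger_gap: 0.116
```

```bash
cat > st.py <<'E'
from plan import *
from station import manip
s=manip.sense();info(s);R=Ro.from_quat(s['tool_rot']);print("ang",ang(R))
M=R.as_matrix();print("h",(M.T@h).round(3),"up",(M.T@up).round(3),"lat",(M.T@lat).round(3))
print("u-z err along h,lat:", np.degrees((-u-M[:,2])@h).round(2),np.degrees((-u-M[:,2])@lat).round(2))
E
python3 st.py
```

```text
t 16.2 q [ 2.17   0.149  0.219 -0.004  2.646  1.39 ] tcp [-0.3034  0.2483  0.8583] z [-0.0698  0.1057 -0.9919] tilt 7.28 tiltaz 123.4 y [0.7139 0.6998 0.0243] yaz 44.43 gap 0.116 F [ 1.   0.8 -2.1]
ang 32.8489891506878
h [0.992 0.018 0.125] up [ 0.124  0.024 -0.992] lat [ 0.021 -1.    -0.022]
u-z err along h,lat: 29.68 1.26
```

Emit:
drive_tool(
  deltas=[4,0,-3,0,8,0,-6,0,12,0,-9,0,16,0,-11,0,20,0,-14,0,24,0,-17,0,28,0,-20,0,32,0,-22,0,36,0,-25,0,40,0,-28,0,44,0,-31,0,44,0,-31,0],
)

```text
t: 17.4
tcp_pos: [-0.3027, 0.2688, 0.8504]
tool_rot: [0.386, 0.921, 0.026, -0.046]
force: [-0.5, 0.6, -1.6]
finger_gap: 0.116
```

```bash
python3 st.py
```

```text
t 17.4 q [2.129 0.17  0.219 0.023 2.646 1.372] tcp [-0.3027  0.2688  0.8504] z [-0.0654  0.0841 -0.9943] tilt 6.12 tiltaz 127.9 y [0.7132 0.7009 0.0124] yaz 44.5 gap 0.116 F [-0.5  0.6 -1.6]
ang 33.916623685945034
h [0.994 0.019 0.106] up [ 0.106  0.012 -0.994] lat [ 0.02 -1.   -0.01]
u-z err along h,lat: 30.75 0.59
```

```bash
cat > sim.py <<'E'
from tgt import *
up10=lambda L:L
D=[]
D.append(("T1",[1.00094923,.463658467,.950558606,.0008654,1.7215802,-.163315948],[(0,y,0,0) for y in (5,10,15,19,22,24,26,28,30,30)],[1.03752534,0.90085634,0.21797843,0.00573302,1.97738447,-0.1244323]))
D.append(("T2",[0.74700628,0.50882555,2.4375822,0.05284566,0.16262554,-0.46896662],[(0,-3,0,0),(0,-5,0,0),(0,-6,0,0)],[0.73107218,0.43308391,2.43810359,-0.01754663,0.26077123,-0.41584595]))
D.append(("T3",[2.189,-.087,1.191,-.01,2.04,1.408],[(0,0,-z,0) for z in (4,8,12,16,20,25,30,35,40,45,50,50)],[2.227,.209,.22,-.026,2.646,1.427]))
D.append(("T4",[2.227,.209,.22,-.026,2.646,1.427],[(-x,0,-z,0) for x,z in ((0,5),(1,10),(1,15),(2,20),(3,25),(3,30),(4,35),(4,40),(5,45),(5.5,50),(5.5,50),(5.5,50))],[2.218,.153,.219,-.029,2.646,1.414]))
D.append(("T5",[2.218,.153,.219,-.029,2.646,1.414],[(30,1.7,-40,0)]*4,[2.17,.149,.219,-.004,2.646,1.39]))
D.append(("T6",[2.17,.149,.219,-.004,2.646,1.39],[(x,0,-z,0) for x,z in ((4,3),(8,6),(12,9),(16,11),(20,14),(24,17),(28,20),(32,22),(36,25),(40,28),(44,31),(44,31))],[2.129,.17,.219,.023,2.646,1.372]))
def jac(q):
    a,B=fk(q);J=np.zeros((6,6));h=1e-5
    for i in range(6):
        qq=np.array(q);qq[i]+=h;a2,B2=fk(qq);J[:3,i]=(a2-a)/h;J[3:,i]=(B2*B.inv()).as_rotvec()/h
    return J
QM=np.array([2.79,2.79,3.14,3.14,3.14,3.14])*.7*.1
def call(q0,rows,wr=.7,lam=.05,n=20,mode='clip',lead=True):
    q=np.array(q0,float);p0,R0=fk(q);cp=p0.copy();M=R0.as_matrix();ca=0
    for r in rows:
        tp=p0+M@np.array(r[:3])/100;d=tp-(cp if lead else fk(q)[0]);L=np.linalg.norm(d)
        base=cp if lead else fk(q)[0]
        cp=base+d*min(1,.05/max(L,1e-9))
        ca=ca+np.clip(r[3]-ca,-8.59,8.59)
        Rt=R0*Ro.from_euler('z',ca,degrees=True)
        qs=q.copy()
        W=np.r_[1,1,1,wr,wr,wr]
        if mode=='ls': qs,_=ik(cp,Rt,qs,wr)
        else:
          for k in range(n):
            a,B=fk(qs);e=np.r_[cp-a,(Rt*B.inv()).as_rotvec()]*W
            J=jac(qs)*W[:,None]
            if mode=='clip':
                dq=J.T@np.linalg.solve(J@J.T+lam**2*np.eye(6),e);qs=np.clip(qs+dq,lo,hi)
            else: # active set
                act=np.ones(6,bool)
                for _ in range(6):
                    Ja=J[:,act];dq=np.zeros(6);dq[act]=Ja.T@np.linalg.solve(Ja@Ja.T+lam**2*np.eye(6),e)
                    b=((qs<=lo+1e-6)&(dq<0)|(qs>=hi-1e-6)&(dq>0))&act
                    if not b.any():break
                    act&=~b
                qs=np.clip(qs+dq,lo,hi)
        step=qs-q;sc=max(1,np.abs(step/QM).max());q=q+step/sc
    return q
E
cat > fit.py <<'E'
from sim import *
for mode,wr,lam,n in [('clip',.3,.05,20),('clip',.7,.05,20),('clip',.3,.2,20),('clip',1,.05,100),('clip',.3,.05,3),('act',.7,.05,20),('act',.3,.05,20),('ls',.7,0,0)]:
    print(mode,wr,lam,n)
    for nm,q0,rows,q1 in D:
        q=call(q0,rows,wr,lam,n,mode);print("  ",nm,(q-q1).round(3),round(float(np.linalg.norm(q-q1)),3))
E
time python3 fit.py
```

```text
clip 0.3 0.05 20
   T1 [0.01  0.296 0.002 0.008 0.673 0.023] 0.735
   T2 [-0.088  0.102  0.002  0.146 -0.261 -0.233] 0.402
   T3 [-0.099  0.173  0.    -0.425  0.004 -0.974] 1.081
   T4 [-2.130e-01  1.890e-01  1.000e-03 -7.680e-01  4.000e-03 -2.076e+00] 2.231
   T5 [ 0.058  0.308  0.001 -0.273  0.004 -0.279] 0.501
   T6 [ 0.097 -0.164  0.229  0.059 -0.024  0.219] 0.375
clip 0.7 0.05 20
   T1 [ 0.011  0.302  0.002 -0.002  0.673  0.013] 0.738
   T2 [-0.093  0.078  0.002  0.495 -0.245 -0.587] 0.815
   T3 [-0.118  0.177  0.    -0.443  0.004 -1.04 ] 1.15
   T4 [-2.410e-01  1.830e-01  1.000e-03 -8.110e-01  4.000e-03 -2.167e+00] 2.334
   T5 [ 0.037  0.316  0.001 -0.244  0.004 -0.347] 0.53
   T6 [-0.005  0.387  0.149 -0.214 -0.036 -1.251] 1.336
clip 0.3 0.2 20
   T1 [0.002 0.058 0.002 0.016 0.01  0.012] 0.062
   T2 [-0.072  0.077  0.002  0.011 -0.176 -0.081] 0.221
   T3 [-0.19  -0.05   0.     0.654  0.004  0.508] 0.851
   T4 [-5.780e-01  1.700e-02  1.000e-03  1.787e+00 -2.230e-01  1.250e+00] 2.267
   T5 [0.01  0.114 0.001 0.115 0.004 0.126] 0.205
   T6 [-6.900e-02  3.570e-01  1.000e-03  1.233
[... 1171 characters left out ...]
002  0.02  -0.141  0.006] 0.143
   T2 [ 0.007  0.027  0.002 -0.079  0.029  0.084] 0.122
   T3 [-0.2   -0.189  0.     0.29   0.004  0.071] 0.406
   T4 [-0.716 -0.317  0.001  0.918 -0.354  0.169] 1.268
   T5 [-0.006 -0.026  0.001  0.095 -0.261  0.07 ] 0.288
   T6 [ 0.045  0.068  0.001  0.133 -0.956  0.115] 0.975
ls 0.7 0 0
   T1 [ 0.     0.004  0.002  0.002 -0.014  0.001] 0.015
   T2 [ 0.002 -0.005  0.002  0.015  0.001 -0.013] 0.02
   T3 [-0.051 -0.124  0.053  0.011  0.004 -0.041] 0.151
   T4 [-0.061 -0.14   0.001  0.035  0.004 -0.03 ] 0.159
   T5 [ 0.018  0.018  0.001  0.006 -0.066  0.021] 0.074
   T6 [ 0.063  0.123  0.001  0.015 -0.317  0.072] 0.353
real	0m16.838s
user	0m16.708s
sys	0m0.254s
```

```bash
cat > fit2.py <<'E'
import sim
from sim import *
def call2(q0,rows,wr,Lmax,rowonly=False):
    q=np.array(q0,float);p0,R0=fk(q);cp=p0.copy();M=R0.as_matrix()
    for r in rows:
        tp=p0+M@np.array(r[:3])/100
        d=tp-cp;cp=cp+d*min(1,.05/max(np.linalg.norm(d),1e-9))
        a=fk(q)[0];d=cp-a;L=np.linalg.norm(d)
        if L>Lmax: cp=a+d*Lmax/L
        qs,_=ik(cp,R0,q,wr)
        step=qs-q;q=q+step/max(1,np.abs(step/QM).max())
    return q
if __name__=="__main__":
  for wr in (.3,.4,.5,.6,.7):
    for Lmax in (.05,.075,.1,.15,.2):
        e=[np.linalg.norm(call2(q0,rows,wr,Lmax)-np.array(q1)) for nm,q0,rows,q1 in D]
        print(wr,Lmax,np.round(e,3),round(sum(e),3))
E
python3 fit2.py
```

```text
0.3 0.05 [0.088 0.122 0.127 0.094 0.086 0.201] 0.718
0.3 0.075 [0.143 0.122 0.146 0.139 0.125 0.256] 0.931
0.3 0.1 [0.143 0.122 0.179 0.183 0.169 0.313] 1.11
0.3 0.15 [0.143 0.122 0.262 0.295 0.258 0.442] 1.521
0.3 0.2 [0.143 0.122 0.363 0.436 0.288 0.592] 1.944
0.4 0.05 [0.033 0.062 0.162 0.081 0.061 0.175] 0.575
0.4 0.075 [0.07  0.062 0.142 0.089 0.078 0.209] 0.65
0.4 0.1 [0.085 0.062 0.131 0.112 0.099 0.24 ] 0.73
0.4 0.15 [0.085 0.062 0.164 0.162 0.144 0.301] 0.918
0.4 0.2 [0.085 0.062 0.203 0.216 0.172 0.368] 1.107
0.5 0.05 [0.009 0.024 0.186 0.096 0.052 0.165] 0.532
0.5 0.075 [0.033 0.024 0.17  0.096 0.061 0.191] 0.576
0.5 0.1 [0.05  0.024 0.156 0.095 0.072 0.213] 0.61
0.5 0.15 [0.05  0.024 0.138 0.111 0.097 0.253] 0.673
0.5 0.2 [0.05  0.024 0.15  0.143 0.117 0.292] 0.777
0.6 0.05 [0.005 0.006 0.2   0.107 0.049 0.16 ] 0.528
0.6 0.075 [0.014 0.006 0.19  0.111 0.054 0.183] 0.556
0.6 0.1 [0.028 0.006 0.178 0.109 0.06  0.2  ] 0.582
0.6 0.15 [0.028 0.006 0.159 0.103 0.076 0.231] 0.603
0.6 0.2 [0.028 0.006 0.144 0.105 0.089 0.259] 0.631
0.7 0.05 [0.013 0.021 0.209 0.116 0.048 0.157] 0.564
0.7 0.075 [0.005 0.02  0.202 0.122 0.05  0.178] 0.577
0.7 0.1 [0.013 0.02  0.194 0.122 0.054 0.194] 0.598
0.7 0.15 [0.015 0.02  0.178 0.117 0.064 0.219] 0.613
0.7 0.2 [0.015 0.02  0.163 0.112 0.074 0.241] 0.625
```

```bash
cat > sim3.py <<'E'
from sim import *
lo3=lo+np.array([0,0,-.0008,0,0,0]);hi3=hi+np.array([0,0,-.0015,0,-.0035,0])
def call3(q0,rows,wr=.65,lam=.03,n=12,variant=0,cap=None,trace=False):
    q=np.clip(np.array(q0,float),lo3,hi3);p0,R0=fk(q);cp=p0.copy();M=R0.as_matrix();ca=0;W=np.r_[1,1,1,wr,wr,wr];tr=[]
    for r in rows:
        tp=p0+M@np.array(r[:3])/100
        d=tp-cp;cp=cp+d*min(1,.05/max(np.linalg.norm(d),1e-9))
        ca=ca+np.clip(r[3]-ca,-8.59,8.59)
        Rt=R0*Ro.from_euler('z',ca,degrees=True)
        qs=q.copy();free=np.ones(6,bool)
        for k in range(n):
            a,B=fk(qs);e=np.r_[cp-a,(Rt*B.inv()).as_rotvec()]*W
            J=(jac(qs)*W[:,None])[:,free]
            dq=np.zeros(6);dq[free]=np.linalg.solve(J.T@J+lam**2*np.eye(free.sum()),J.T@e)
            if cap: dq*=min(1,cap/np.abs(dq).max())
            new=qs+dq;bad=(new<lo3)|(new>hi3);qs=np.clip(new,lo3,hi3)
            if variant==0: free&=~bad
            if np.abs(dq).max()<1e-5:break
        step=qs-q;q=q+step/max(1,np.abs(step/QM).max());tr.append(fk(q)[0])
    return (q,np.array(tr)) if trace else q
if __name__=="__main__":
    for wr in(.5,.65,.8):
      for lam in (.02,.1):
        for cap in (None,.1):
          e=[];
          for nm,q0,rows,q1 in D:
            q=call3(q0,rows,wr,lam,cap=cap);e.append(np.linalg.norm(q-q1))
          print(wr,lam,cap,np.round(e,3))
    for nm,q0,rows,q1 in D: print(nm,(call3(q0,rows)-q1).round(3))
E
python3 sim3.py
```

```text
0.5 0.02 None [0.049 0.323 0.161 0.311 0.069 0.208]
0.5 0.02 0.1 [0.049 0.026 0.161 0.311 0.069 0.187]
0.5 0.1 None [0.049 0.025 0.161 0.312 0.069 0.189]
0.5 0.1 0.1 [0.049 0.026 0.161 0.311 0.069 0.187]
0.65 0.02 None [0.02  0.33  0.116 0.178 0.033 0.143]
0.65 0.02 0.1 [0.02  0.013 0.116 0.178 0.033 0.12 ]
0.65 0.1 None [0.02  0.013 0.116 0.178 0.033 0.123]
0.65 0.1 0.1 [0.02  0.013 0.116 0.178 0.033 0.12 ]
0.8 0.02 None [0.006 0.336 0.083 0.126 0.016 0.114]
0.8 0.02 0.1 [0.006 0.031 0.083 0.126 0.016 0.084]
0.8 0.1 None [0.006 0.031 0.083 0.126 0.016 0.087]
0.8 0.1 0.1 [0.006 0.031 0.083 0.126 0.016 0.083]
T1 [ 0.     0.003  0.001  0.003 -0.02   0.001]
T2 [ 0.036  0.207  0.     0.095 -0.224 -0.058]
T3 [-0.04  -0.103 -0.001  0.006  0.001 -0.036]
T4 [-0.075 -0.15   0.     0.05   0.001 -0.029]
T5 [-0.009 -0.     0.     0.029  0.001  0.014]
T6 [0.025 0.059 0.    0.085 0.001 0.099]
```

```bash
sed -i 's/cap=None,trace=False):/cap=.1,trace=False,lead=9):/; s/^        ca=ca+np.clip/        a_=fk(q)[0];d_=cp-a_;cp=a_+d_*min(1,lead\/max(np.linalg.norm(d_),1e-9))\n        ca=ca+np.clip/' sim3.py
python3 - <<'E'
from sim3 import *
for wr in(.6,.7,.8,1.0):
    for lead in (.1,.15,.2,.3,9):
        e=[np.linalg.norm(call3(q0,rows,wr,.1,lead=lead)-np.array(q1)) for nm,q0,rows,q1 in D]
        print(wr,lead,np.round(e,3),round(sum(e),3))
E
```

```text
0.6 0.1 [0.028 0.008 0.182 0.043 0.013 0.023] 0.298
0.6 0.15 [0.028 0.008 0.09  0.075 0.027 0.041] 0.269
0.6 0.2 [0.028 0.008 0.116 0.102 0.042 0.056] 0.352
0.6 0.3 [0.028 0.008 0.129 0.149 0.042 0.084] 0.44
0.6 9 [0.028 0.008 0.129 0.206 0.042 0.137] 0.55
0.7 0.1 [0.013 0.02  0.198 0.025 0.008 0.012] 0.276
0.7 0.15 [0.014 0.02  0.181 0.051 0.015 0.026] 0.308
0.7 0.2 [0.014 0.02  0.089 0.074 0.026 0.039] 0.262
0.7 0.3 [0.014 0.02  0.104 0.114 0.026 0.062] 0.341
0.7 9 [0.014 0.02  0.104 0.157 0.026 0.105] 0.427
0.8 0.1 [0.006 0.031 0.209 0.019 0.007 0.004] 0.276
0.8 0.15 [0.006 0.031 0.196 0.034 0.008 0.016] 0.292
0.8 0.2 [0.006 0.031 0.184 0.053 0.016 0.027] 0.318
0.8 0.3 [0.006 0.031 0.083 0.088 0.016 0.047] 0.271
0.8 9 [0.006 0.031 0.083 0.126 0.016 0.083] 0.346
1.0 0.1 [0.012 0.046 0.222 0.03  0.01  0.009] 0.33
1.0 0.15 [0.01  0.046 0.215 0.025 0.003 0.006] 0.306
1.0 0.2 [0.01  0.046 0.207 0.03  0.004 0.011] 0.31
1.0 0.3 [0.01  0.046 0.195 0.053 0.004 0.026] 0.334
1.0 9 [0.01  0.046 0.195 0.084 0.004 0.054] 0.394
```

```bash
cat > gain.py <<'E'
from sim3 import *
from plan import h,up,lat,ang
def setp(q,rp,z,q1=az):
    p,R=fk(q)
    t=rp*np.array([np.cos(q1),np.sin(q1),0])+.111*np.array([-np.sin(q1),np.cos(q1),0])+z*up
    return ik(t,R,q,.7)
def push(q,d,rows=4):
    p,R=fk(q);v=100*R.as_matrix().T@d
    return call3(q,[tuple(v)+(0,)]*rows,.7,.1,lead=.1),v
if __name__=="__main__":
    from station import manip
    q0=manip.sense()['q'];a0=ang(fk(q0)[1]);print(a0)
    for rp in(.35,.4,.45,.5,.55,.6):
        for z in(.65,.7,.75,.8,.85):
            q,e=setp(q0,rp,z)
            if np.abs(e).max()>.002: continue
            best=[]
            for a in range(-30,121,30):
                qq=q
                for k in range(2): qq,v=push(qq,.3*(np.cos(np.radians(a))*h+np.sin(np.radians(a))*up))
                best.append((round(a0-ang(fk(qq)[1]),2),a))
            p=fk(q)[0];print(rp,z,p.round(2),q.round(2),max(best))
E
python3 gain.py
```

```text
33.916623685945055
0.35 0.65 [-0.32  0.18  0.65] [ 2.34 -0.12  1.13 -0.01  2.03  1.55] (np.float64(3.58), 90)
0.35 0.7 [-0.32  0.18  0.7 ] [ 2.34 -0.09  0.97 -0.01  2.16  1.55] (np.float64(4.44), 90)
0.35 0.75 [-0.32  0.18  0.75] [ 2.34 -0.05  0.8  -0.01  2.29  1.55] (np.float64(5.54), 90)
0.35 0.8 [-0.32  0.18  0.8 ] [ 2.34  0.01  0.6  -0.02  2.43  1.55] (np.float64(6.38), 120)
0.35 0.85 [-0.32  0.18  0.85] [ 2.34  0.09  0.33 -0.02  2.61  1.54] (np.float64(10.54), 120)
0.4 0.65 [-0.36  0.21  0.65] [ 2.34 -0.04  1.05 -0.01  2.02  1.55] (np.float64(3.23), 120)
0.4 0.7 [-0.36  0.21  0.7 ] [ 2.34 -0.01  0.9  -0.01  2.15  1.55] (np.float64(3.63), 120)
0.4 0.75 [-0.36  0.21  0.75] [ 2.34  0.03  0.72 -0.01  2.29  1.55] (np.float64(8.9), 120)
0.4 0.8 [-0.36  0.21  0.8 ] [ 2.34  0.1   0.5  -0.02  2.44  1.54] (np.float64(9.54), 120)
0.45 0.65 [-0.39  0.25  0.65] [ 2.33  0.05  0.97 -0.01  2.02  1.55] (np.float64(6.25), 120)
0.45 0.7 [-0.39  0.25  0.7 ] [ 2.33  0.08  0.8  -0.01  2.15  1.55] (np.float64(6.29), 120)
0.45 0.75 [-0.39  0.25  0.75] [ 2.33  0.12  0.61 -0.01  2.3   1.55] (np.float64(7
[... 214 characters left out ...]
 0.7 ] [ 2.33  0.17  0.7  -0.01  2.17  1.55] (np.float64(5.08), 120)
0.5 0.75 [-0.42  0.29  0.75] [ 2.33  0.22  0.49 -0.01  2.33  1.55] (np.float64(6.01), 120)
0.5 0.8 [-0.42  0.29  0.8 ] [ 2.33  0.3   0.22 -0.02  2.51  1.54] (np.float64(6.68), 120)
0.55 0.65 [-0.46  0.32  0.65] [ 2.33  0.23  0.75 -0.01  2.06  1.55] (np.float64(4.17), 30)
0.55 0.7 [-0.46  0.32  0.7 ] [ 2.33  0.26  0.57 -0.01  2.2   1.55] (np.float64(4.37), 30)
0.55 0.75 [-0.46  0.32  0.75] [ 2.33  0.33  0.33 -0.02  2.38  1.54] (np.float64(5.21), 120)
0.6 0.65 [-0.49  0.36  0.65] [ 2.33  0.32  0.61 -0.01  2.1   1.55] (np.float64(4.59), 30)
0.6 0.7 [-0.49  0.36  0.7 ] [ 2.33  0.37  0.4  -0.01  2.26  1.55] (np.float64(4.69), 0)
```

```bash
cat > beam2.py <<'E'
from gain import *
from station import manip
import sys
def run(q0,depth,dirs,rows=4,width=5,latb=(0,)):
    beam=[(q0,[])]
    for k in range(depth):
        new=[]
        for q,hist in beam:
            for a in dirs:
              for b in latb:
                d=.4*(np.cos(np.radians(b))*(np.cos(np.radians(a))*h+np.sin(np.radians(a))*up)+np.sin(np.radians(b))*lat)
                qq,v=push(q,d,rows);pp,RR=fk(qq)
                rp=pp[0]*np.cos(qq[0])+pp[1]*np.sin(qq[0])
                if pp[0]<-.43 or rp<.03 or pp[2]<.45 or abs(qq[3])>1: continue
                new.append((ang(RR),qq,hist+[(a,b)],pp,v))
        new.sort(key=lambda x:x[0]);seen=[];beam=[]
        for x in new:
            if all(np.linalg.norm(x[3]-z)>.03 for z in seen):
                seen.append(x[3]);beam.append((x[1],x[2]))
                if len(beam)<=2: print(k,x[0].round(1),x[2],x[3].round(2),x[1].round(2),x[4].round(0))
                if len(beam)==width:break
        sys.stdout.flush()
if __name__=="__main__":
    run(manip.sense()['q'],9,range(0,181,30))
E
time timeout 570 python3 beam2.py
```

```text
0 27.3 [(150, 0)] [-0.26  0.19  0.9 ] [ 2.15  0.05  0.22 -0.02  2.65  1.36] [-32.  -0. -24.]
0 31.2 [(90, 0)] [-0.28  0.25  0.87] [2.1  0.12 0.22 0.04 2.65 1.36] [  4.   0. -40.]
1 21.4 [(150, 0), (150, 0)] [-0.22  0.1   0.93] [ 2.35 -0.07  0.22 -0.2   2.65  1.38] [-29.   1. -27.]
1 23.1 [(150, 0), (120, 0)] [-0.23  0.14  0.92] [ 2.17 -0.03  0.22 -0.05  2.65  1.35] [-12.   2. -38.]
2 16.6 [(150, 0), (150, 0), (150, 0)] [-0.14 -0.01  0.94] [ 3.04 -0.13  0.22 -0.84  2.65  1.44] [-26.   2. -30.]
2 17.9 [(150, 0), (120, 0), (150, 0)] [-0.17  0.02  0.94] [ 2.71 -0.13  0.22 -0.54  2.65  1.4 ] [-27.   1. -29.]
3 13.6 [(150, 0), (150, 0), (150, 0), (150, 0)] [-0.06 -0.01  0.95] [ 3.08 -0.22  0.22 -0.99  2.65  1.32] [-23.   3. -32.]
3 15.4 [(150, 0), (150, 0), (150, 0), (90, 0)] [-0.12  0.01  0.95] [ 2.76 -0.18  0.22 -0.63  2.65  1.36] [ 16.   5. -36.]
4 12.7 [(150, 0), (150, 0), (180, 0), (120, 0), (120, 0)] [-0.04 -0.01  0.95] [ 3.08 -0.24  0.22 -0.99  2.65  1.3 ] [ -5.   3. -40.]
4 13.4 [(150, 0), (150, 0), (150, 0), (150, 0), (30, 0)] [-0.14  0.03  0.95] [ 2.49 -0.19  0.22 -0.4   2.61  1.
[... 583 characters left out ...]
  4. -20.]
7 8.7 [(150, 0), (150, 0), (150, 0), (150, 0), (30, 0), (30, 0), (30, 0), (30, 0)] [-0.39  0.34  0.9 ] [ 2.24  0.17  0.22 -0.08  2.14  1.39] [40.  2.  2.]
7 8.7 [(150, 0), (150, 0), (150, 0), (150, 0), (30, 0), (30, 0), (30, 0), (60, 0)] [-0.33  0.28  0.92] [ 2.21  0.09  0.22 -0.07  2.22  1.37] [ 35.   4. -18.]
8 7.4 [(150, 0), (150, 0), (150, 0), (150, 0), (30, 0), (30, 0), (30, 0), (30, 0), (60, 0)] [-0.39  0.36  0.9 ] [ 2.21  0.18  0.22 -0.06  2.08  1.38] [ 36.   4. -17.]
8 7.5 [(150, 0), (150, 0), (150, 0), (150, 0), (30, 0), (30, 0), (30, 0), (30, 0), (90, 0)] [-0.34  0.31  0.93] [ 2.19  0.1   0.22 -0.04  2.16  1.37] [ 23.   5. -33.]
real	0m17.127s
user	0m17.278s
sys	0m0.230s
```

Emit:
drive_tool(
  deltas=[-32,0,-24,0,-32,0,-24,0,-32,0,-24,0,-32,0,-24,0],
)

```text
t: 17.8
tcp_pos: [-0.277, 0.2232, 0.8813]
tool_rot: [0.385, 0.918, 0.054, -0.079]
force: [-0.2, 0.1, -1.9]
finger_gap: 0.113
```

```bash
python3 st.py; python3 - <<'E'
from beam2 import *
run(manip.sense()['q'],3,range(0,181,30),latb=(-30,0,30))
E
```

```text
t 17.8 q [ 2.147  0.086  0.218 -0.003  2.646  1.368] tcp [-0.277   0.2232  0.8813] z [-0.1026  0.1602 -0.9817] tilt 10.96 tiltaz 122.6 y [0.7154 0.6977 0.0391] yaz 44.28 gap 0.113 F [-0.2  0.1 -1.9]
ang 29.28852116235436
h [0.982 0.015 0.187] up [ 0.186  0.039 -0.982] lat [ 0.022 -0.999 -0.036]
u-z err along h,lat: 26.12 2.04
0 23.2 [(150, 0)] [-0.23  0.13  0.92] [ 2.26 -0.03  0.22 -0.12  2.65  1.38] [-30.   0. -26.]
0 24.0 [(150, 30)] [-0.28  0.05  0.91] [ 2.68  0.01  0.22 -0.28  2.65  1.64] [-26. -20. -23.]
1 16.9 [(150, 30), (150, -30)] [-0.17  0.    0.94] [ 2.87 -0.12  0.22 -0.58  2.65  1.53] [-25.  20. -24.]
1 18.2 [(150, 30), (150, 0)] [-0.2  -0.03  0.93] [ 3.08 -0.07  0.22 -0.59  2.65  1.72] [-28.   0. -29.]
2 11.8 [(150, 30), (150, 0), (150, -30)] [-0.08 -0.02  0.95] [ 3.08 -0.22  0.22 -0.8   2.65  1.5 ] [-22.  20. -27.]
2 13.4 [(150, 30), (150, 0), (120, -30)] [-0.11 -0.02  0.95] [ 3.08 -0.18  0.22 -0.75  2.65  1.55] [ -5.  20. -34.]
```

Emit:
drive_tool(
  deltas=[-29,-8,-25,0,-29,-8,-25,0,-29,-8,-25,0,-29,-8,-25,0],
)

```text
t: 18.2
tcp_pos: [-0.2756, 0.1295, 0.9046]
tool_rot: [0.384, 0.914, 0.077, -0.11]
force: [-0.9, 1.0, -1.6]
finger_gap: 0.115
```

```bash
python3 st.py; python3 - <<'E'
from beam2 import *
run(manip.sense()['q'],3,range(0,181,30),latb=(-20,0,20))
E
```

```text
t 18.2 q [ 2.41   0.013  0.218 -0.152  2.646  1.491] tcp [-0.2756  0.1295  0.9046] z [-0.1421  0.2242 -0.9641] tilt 15.39 tiltaz 122.4 y [0.7177 0.6941 0.0556] yaz 44.04 gap 0.115 F [-0.9  1.  -1.6]
ang 25.035647680937913
h [0.965 0.011 0.261] up [ 0.26   0.056 -0.964] lat [ 0.025 -0.998 -0.051]
u-z err along h,lat: 21.9 2.91
0 18.6 [(150, 0)] [-0.2   0.    0.93] [ 2.89 -0.08  0.22 -0.56  2.65  1.58] [-28.   1. -28.]
0 19.1 [(150, -20)] [-0.19  0.05  0.93] [ 2.51 -0.1   0.22 -0.35  2.65  1.4 ] [-27.  14. -26.]
1 13.2 [(150, 0), (150, -20)] [-0.08 -0.01  0.95] [ 3.08 -0.2   0.22 -0.89  2.65  1.42] [-24.  15. -29.]
1 14.2 [(150, 20), (150, -20)] [-0.13 -0.02  0.94] [ 3.08 -0.16  0.22 -0.73  2.65  1.57] [-25.  14. -28.]
2 10.8 [(150, 20), (150, -20), (150, 0)] [-0.06 -0.02  0.95] [ 3.08 -0.24  0.22 -0.81  2.65  1.47] [-22.   0. -33.]
2 12.0 [(150, 0), (150, -20), (60, 20)] [-0.14  0.01  0.95] [ 2.3  -0.23  0.22 -0.11  2.65  1.41] [ 32. -11. -21.]
```

Emit:
drive_tool(
  deltas=[-27,12,-26,0,-27,12,-26,0,-27,12,-26,0,-27,12,-26,0],
)

```text
t: 18.6
tcp_pos: [-0.2284, 0.087, 0.9271]
tool_rot: [0.382, 0.907, 0.105, -0.141]
force: [-0.3, 0.0, -1.9]
finger_gap: 0.114
```

```bash
python3 st.py; python3 - <<'E'
from beam2 import *
run(manip.sense()['q'],5,range(0,181,30),latb=(-20,0,20))
E
```

```text
t 18.6 q [ 2.493 -0.069  0.218 -0.279  2.646  1.45 ] tcp [-0.2284  0.087   0.9271] z [-0.1768  0.2981 -0.938 ] tilt 20.28 tiltaz 120.7 y [0.7222 0.6868 0.0821] yaz 43.56 gap 0.114 F [-0.3  0.  -1.9]
ang 20.63103735661669
h [0.941 0.003 0.338] up [ 0.337  0.082 -0.938] lat [ 0.03  -0.997 -0.076]
u-z err along h,lat: 17.46 4.38
0 15.4 [(150, -20)] [-0.11 -0.01  0.95] [ 3.04 -0.17  0.22 -0.88  2.65  1.4 ] [-25.  15. -28.]
0 17.2 [(150, 20)] [-0.18 -0.02  0.93] [ 3.08 -0.09  0.22 -0.71  2.65  1.61] [-24. -12. -30.]
1 12.2 [(150, 20), (150, -20)] [-0.06 -0.01  0.95] [ 3.08 -0.23  0.22 -0.9   2.65  1.4 ] [-23.  15. -29.]
1 13.5 [(150, 20), (150, 0)] [-0.11 -0.02  0.95] [ 3.08 -0.18  0.22 -0.79  2.65  1.51] [-24.   1. -32.]
2 10.2 [(150, 20), (150, 20), (150, -20)] [-0.03 -0.02  0.95] [ 3.08 -0.27  0.22 -0.89  2.65  1.4 ] [-22.  14. -30.]
2 10.7 [(150, 20), (150, -20), (90, 20)] [-0.1  -0.02  0.95] [ 2.62 -0.25  0.22 -0.43  2.65  1.4 ] [ 18. -11. -34.]
3 6.8 [(150, 20), (150, -20), (60, 20), (150, 20)] [-0.08 -0.04  0.96] [ 2.46 -0.32  0.22 -0.25  2.65  1.41] [-19. -12. -33.]
3 8.3 [(150, 20), (150, -20), (60, 20), (120, 20)] [-0.11 -0.03  0.96] [ 2.36 -0.29  0.22 -0.14  2.65  1.43] [  0. -11. -38.]
4 5.8 [(150, 20), (150, -20), (60, 20), (150, 20), (0, 20)] [-0.19  0.01  0.96] [ 1.74 -0.31  0.25  0.57  2.59  1.53] [ 32. -13.  20.]
4 5.9 [(150, 20), (150, -20), (60, 20), (150, 20), (30, 0)] [-0.19  0.06  0.97] [ 2.23 -0.2   0.22  0.01  2.5   1.45] [40.  2.  3.]
```

```bash
cat > rep.py <<'E'
from gain import *
from station import manip
q0=manip.sense()['q'];out=[]
for q1 in(2.3,2.5,2.7):
  for rp in(.3,.4,.48):
    for z in(.75,.82,.88,.92):
        q,e=setp(q0,rp,z,q1)
        if np.abs(e).max()>.003: continue
        for a in (0,30,60,90,120,150):
          for b in (0,30):
            qq=q;L=[];ok=True
            for k in range(3):
                d=.4*(np.cos(np.radians(b))*(np.cos(np.radians(a))*h+np.sin(np.radians(a))*up)+np.sin(np.radians(b))*lat)
                qq,v=push(qq,d);p,R=fk(qq);L.append(ang(R).round(1));ok&=p[0]>-.44
            if ok: out.append((min(L),L,q1,rp,z,a,b,fk(q)[0].round(2).tolist(),p.round(2).tolist(),qq.round(2).tolist()))
out.sort(key=lambda x:x[0])
for o in out[:14]: print(*o[1:])
E
timeout 500 python3 rep.py
```

```text
[np.float64(18.1), np.float64(14.3), np.float64(11.2)] 2.3 0.3 0.88 150 0 [-0.28, 0.15, 0.88] [-0.02, -0.01, 0.95] [3.03, -0.28, 0.22, -0.96, 2.65, 1.28]
[np.float64(18.4), np.float64(14.6), np.float64(11.3)] 2.5 0.3 0.88 150 0 [-0.31, 0.09, 0.88] [-0.05, -0.02, 0.95] [3.08, -0.24, 0.22, -0.89, 2.65, 1.4]
[np.float64(18.7), np.float64(14.8), np.float64(11.3)] 2.7 0.3 0.88 150 0 [-0.32, 0.03, 0.88] [-0.07, -0.02, 0.95] [3.08, -0.23, 0.22, -0.79, 2.65, 1.5]
[np.float64(20.4), np.float64(16.0), np.float64(12.8)] 2.3 0.4 0.88 150 0 [-0.35, 0.22, 0.88] [-0.06, -0.01, 0.95] [3.08, -0.22, 0.22, -0.93, 2.65, 1.37]
[np.float64(21.4), np.float64(16.4), np.float64(12.8)] 2.5 0.4 0.88 150 0 [-0.39, 0.15, 0.88] [-0.09, -0.02, 0.95] [3.08, -0.2, 0.22, -0.82, 2.65, 1.48]
[np.float64(20.6), np.float64(16.4), np.float64(13.1)] 2.3 0.4 0.82 150 0 [-0.35, 0.22, 0.82] [-0.07, -0.01, 0.95] [3.08, -0.21, 0.22, -0.93, 2.65, 1.38]
[np.float64(20.6), np.float64(17.0), np.float64(13.3)] 2.5 0.4 0.82 150 0 [-0.39, 0.15, 0.82] [-0.1, -0.02, 0.95] [3.08, -0.19, 0.22, -0.8, 2.65, 1.5]
[np.float64(18.5), np.float6
[... 338 characters left out ...]
0.82 150 0 [-0.4, 0.28, 0.82] [-0.09, -0.01, 0.95] [3.08, -0.19, 0.22, -0.9, 2.65, 1.41]
[np.float64(19.8), np.float64(16.7), np.float64(14.2)] 2.5 0.3 0.88 120 0 [-0.31, 0.09, 0.88] [-0.11, -0.02, 0.95] [3.08, -0.17, 0.22, -0.82, 2.65, 1.49]
[np.float64(20.9), np.float64(18.1), np.float64(14.3)] 2.7 0.4 0.82 150 0 [-0.41, 0.07, 0.82] [-0.13, -0.03, 0.94] [3.08, -0.16, 0.22, -0.69, 2.65, 1.61]
[np.float64(18.7), np.float64(16.6), np.float64(14.4)] 2.3 0.4 0.82 60 0 [-0.35, 0.22, 0.82] [-0.38, 0.32, 0.87] [2.24, 0.19, 0.22, -0.04, 2.27, 1.43]
[np.float64(19.2), np.float64(16.5), np.float64(14.5)] 2.3 0.3 0.88 120 0 [-0.28, 0.15, 0.88] [-0.1, -0.01, 0.95] [3.08, -0.18, 0.22, -0.88, 2.65, 1.43]
```

```bash
python3 - <<'E'
from h import delta
from station import manip
from beam2 import *
s=manip.sense()
for p in [(-.36,.13,.87),(-.38,.17,.86)]:
    v=delta(s,p);print(v.round(1))
    rows=[tuple(v*k/4)+(0,) for k in (1,2,3,4,4)]
    q=call3(s['q'],rows,.7,.1,lead=.1);print(q.round(2),fk(q)[0].round(3),ang(fk(q)[1]))
    for b in(0,20,40): 
        qq=q;L=[]
        for k in range(8):
            a=45;d=.4*(np.cos(np.radians(b))*(np.cos(np.radians(a))*h+np.sin(np.radians(a))*up)+np.sin(np.radians(b))*lat)
            qq,v=push(qq,d,3);z=fk(qq)[1].as_matrix()[:,2];L.append((ang(fk(qq)[1]).round(1),np.degrees(np.arctan2(z[1],z[0])).round(0)))
        print(b,L,fk(qq)[0].round(2),qq.round(2))
E
```

```text
[ 9.7 -7.   9. ]
[ 2.66  0.04  0.37 -0.27  2.41  1.65] [-0.351  0.111  0.869] 20.684709050839448
0 [(np.float64(18.9), np.float64(123.0)), (np.float64(16.9), np.float64(124.0)), (np.float64(14.7), np.float64(126.0)), (np.float64(12.4), np.float64(127.0)), (np.float64(10.0), np.float64(128.0)), (np.float64(7.5), np.float64(128.0)), (np.float64(5.0), np.float64(129.0)), (np.float64(2.8), np.float64(130.0))] [-0.52  0.45  0.82] [2.26 0.36 0.22 0.   1.89 1.47]
20 [(np.float64(18.9), np.float64(123.0)), (np.float64(16.8), np.float64(125.0)), (np.float64(14.7), np.float64(127.0)), (np.float64(12.4), np.float64(129.0)), (np.float64(9.9), np.float64(131.0)), (np.float64(7.4), np.float64(133.0)), (np.float64(4.9), np.float64(134.0)), (np.float64(2.7), np.float64(136.0))] [-0.67  0.27  0.79] [ 2.67  0.42  0.22 -0.19  1.86  1.75]
40 [(np.float64(18.9), np.float64(123.0)), (np.float64(17.0), np.float64(126.0)), (np.float64(14.9), np.float64(129.0)), (np.float64(12.8), np.float64(132.0)), (np.float64(10.6), np.float64(134.0)), (np.float64(8.6), np.float64(137.0)), (np.float64(7.0), np.float64(139
[... 602 characters left out ...]
), (np.float64(16.7), np.float64(125.0)), (np.float64(14.4), np.float64(127.0)), (np.float64(12.1), np.float64(129.0)), (np.float64(9.6), np.float64(131.0)), (np.float64(7.0), np.float64(132.0)), (np.float64(4.5), np.float64(134.0)), (np.float64(2.2), np.float64(135.0))] [-0.67  0.29  0.78] [ 2.65  0.43  0.22 -0.18  1.84  1.74]
40 [(np.float64(18.8), np.float64(123.0)), (np.float64(16.8), np.float64(126.0)), (np.float64(14.6), np.float64(129.0)), (np.float64(12.4), np.float64(131.0)), (np.float64(10.2), np.float64(134.0)), (np.float64(8.1), np.float64(136.0)), (np.float64(6.5), np.float64(139.0)), (np.float64(5.7), np.float64(141.0))] [-0.78  0.08  0.72] [ 2.99  0.53  0.22 -0.32  1.8   2.01]
```

Emit:
drive_tool(
  deltas=[4,-3,3,0,8,-6,6,0,10,-7,9,0,10,-7,9,0],
)

```text
t: 19.0
tcp_pos: [-0.3688, 0.135, 0.8623]
tool_rot: [0.38, 0.91, 0.104, -0.133]
force: [-0.1, 1.3, -2.9]
finger_gap: 0.114
```

```bash
cat > nxt.py <<'E'
from gain import *
from station import manip
s=manip.sense();q0=s['q'];M=Ro.from_quat(s['tool_rot']).as_matrix();z=M[:,2]
print("t",s['t'],"q",q0.round(3),"tcp",s['tcp_pos'].round(3),"ang",ang(fk(q0)[1]).round(2),"tilt",np.degrees(np.arccos(-z[2])).round(2),"az",np.degrees(np.arctan2(z[1],z[0])).round(1),"gap",round(s['finger_gap'],3))
out=[]
for a in (30,45,60,75,90,105):
  for b in (-40,-20,0,20,40):
    d=.4*(np.cos(np.radians(b))*(np.cos(np.radians(a))*h+np.sin(np.radians(a))*up)+np.sin(np.radians(b))*lat)
    q,v=push(q0,d,3);p,R=fk(q);zz=R.as_matrix()[:,2]
    out.append((ang(R).round(1),a,b,np.degrees(np.arctan2(zz[1],zz[0])).round(1),p.round(2).tolist(),v.round(0).tolist(),q.round(2).tolist()))
out.sort(key=lambda x:x[0])
for o in [o for o in out if o[4][0]>-.45][:7]: print(*o)
E
python3 nxt.py
```

```text
t 19.0 q [ 2.657  0.051  0.386 -0.271  2.4    1.65 ] tcp [-0.369  0.135  0.862] ang 21.64 tilt 19.39 az 119.3 gap 0.114
19.8 45 0 121.4 [-0.4, 0.18, 0.87] [36.0, 3.0, -18.0] [2.54, 0.16, 0.22, -0.22, 2.41, 1.57]
19.8 45 20 121.7 [-0.42, 0.14, 0.86] [34.0, -11.0, -18.0] [2.67, 0.18, 0.22, -0.28, 2.41, 1.65]
19.9 60 -20 120.9 [-0.34, 0.19, 0.89] [28.0, 17.0, -24.0] [2.42, 0.1, 0.22, -0.17, 2.46, 1.48]
19.9 60 0 121.3 [-0.37, 0.16, 0.88] [30.0, 3.0, -26.0] [2.56, 0.13, 0.22, -0.24, 2.45, 1.57]
19.9 60 20 121.7 [-0.4, 0.13, 0.87] [29.0, -11.0, -26.0] [2.69, 0.15, 0.22, -0.3, 2.44, 1.65]
19.9 60 40 122.0 [-0.43, 0.09, 0.87] [24.0, -23.0, -22.0] [2.81, 0.18, 0.22, -0.35, 2.43, 1.73]
19.9 75 0 121.3 [-0.35, 0.14, 0.89] [22.0, 3.0, -33.0] [2.58, 0.1, 0.22, -0.27, 2.48, 1.56]
```

Emit:
drive_tool(
  deltas=[30,-5,-26,0,30,-5,-26,0,30,-5,-26,0],
)

```text
t: 19.3
tcp_pos: [-0.3974, 0.1594, 0.8797]
tool_rot: [0.378, 0.908, 0.106, -0.144]
force: [0.9, 0.3, -2.9]
finger_gap: 0.116
```

Emit:
drive_tool(
  deltas=[30,-5,-25,0,30,-5,-25,0,30,-5,-25,0],
)

```text
t: 19.6
tcp_pos: [-0.4182, 0.1805, 0.8761]
tool_rot: [0.377, 0.907, 0.108, -0.157]
force: [0.2, 0.3, -2.3]
finger_gap: 0.121
```

```bash
python3 nxt.py
```

```text
t 19.6 q [ 2.61   0.159  0.218 -0.252  2.402  1.609] tcp [-0.418  0.18   0.876] ang 18.78 tilt 21.96 az 122.8 gap 0.121
16.8 45 0 124.6 [-0.43, 0.22, 0.86] [37.0, 3.0, -16.0] [2.52, 0.19, 0.22, -0.19, 2.33, 1.57]
16.8 60 0 124.6 [-0.41, 0.19, 0.88] [31.0, 3.0, -25.0] [2.53, 0.16, 0.22, -0.2, 2.36, 1.57]
16.8 60 20 124.9 [-0.44, 0.16, 0.87] [30.0, -11.0, -24.0] [2.64, 0.18, 0.22, -0.25, 2.35, 1.64]
16.9 30 -20 124.2 [-0.42, 0.27, 0.86] [37.0, 15.0, -5.0] [2.4, 0.21, 0.22, -0.13, 2.31, 1.51]
16.9 45 -20 124.2 [-0.4, 0.25, 0.87] [34.0, 16.0, -14.0] [2.4, 0.17, 0.22, -0.13, 2.34, 1.51]
16.9 60 -20 124.2 [-0.38, 0.22, 0.88] [29.0, 16.0, -22.0] [2.41, 0.14, 0.22, -0.14, 2.37, 1.51]
16.9 75 -20 124.2 [-0.36, 0.2, 0.89] [22.0, 17.0, -29.0] [2.42, 0.11, 0.22, -0.15, 2.4, 1.5]
```

Emit:
drive_tool(
  deltas=[24,0,-30,0,24,0,-30,0,24,0,-30,0],
)

```text
t: 19.9
tcp_pos: [-0.4088, 0.1918, 0.8851]
tool_rot: [0.375, 0.904, 0.111, -0.17]
force: [0.6, 0.4, -1.9]
finger_gap: 0.111
```

Emit:
drive_tool(
  deltas=[24,0,-30,0,24,0,-30,0,24,0,-30,0],
)

```text
t: 20.2
tcp_pos: [-0.3999, 0.2008, 0.894]
tool_rot: [0.373, 0.902, 0.114, -0.184]
force: [-0.6, 0.4, -2.1]
finger_gap: 0.115
```

Emit:
drive_tool(
  deltas=[26,-3,-28,0,26,-3,-28,0,26,-3,-28,0],
)

```text
t: 20.5
tcp_pos: [-0.4033, 0.207, 0.8986]
tool_rot: [0.371, 0.9, 0.117, -0.197]
force: [-1.2, -0.4, -1.8]
finger_gap: 0.118
```

```bash
python3 nxt.py
```

```text
t 20.5 q [ 2.518  0.122  0.219 -0.19   2.347  1.566] tcp [-0.403  0.207  0.899] ang 13.96 tilt 26.5 az 126.7 gap 0.118
11.8 30 0 127.9 [-0.44, 0.26, 0.87] [40.0, 2.0, -3.0] [2.44, 0.2, 0.22, -0.12, 2.23, 1.55]
11.8 45 0 127.9 [-0.41, 0.24, 0.88] [38.0, 2.0, -13.0] [2.44, 0.16, 0.22, -0.13, 2.26, 1.54]
11.8 45 20 128.2 [-0.44, 0.2, 0.88] [36.0, -12.0, -13.0] [2.56, 0.18, 0.22, -0.19, 2.26, 1.6]
11.9 30 -20 127.6 [-0.4, 0.29, 0.88] [37.0, 15.0, -2.0] [2.32, 0.18, 0.22, -0.05, 2.25, 1.48]
11.9 45 -20 127.6 [-0.38, 0.27, 0.89] [35.0, 16.0, -11.0] [2.32, 0.15, 0.22, -0.06, 2.28, 1.48]
11.9 60 -20 127.6 [-0.36, 0.25, 0.9] [31.0, 16.0, -20.0] [2.32, 0.12, 0.22, -0.06, 2.31, 1.48]
11.9 60 0 127.9 [-0.39, 0.22, 0.89] [33.0, 3.0, -22.0] [2.44, 0.13, 0.22, -0.14, 2.3, 1.54]
```

Emit:
drive_tool(
  deltas=[30,-8,-25,0,30,-8,-25,0,30,-8,-25,0],
)

```text
t: 20.8
tcp_pos: [-0.4255, 0.2108, 0.897]
tool_rot: [0.369, 0.897, 0.12, -0.21]
force: [0.4, -0.3, -1.9]
finger_gap: 0.12
```

Emit:
drive_tool(
  deltas=[28,-8,-26,0,28,-8,-26,0,28,-8,-26,0],
)

```text
t: 21.1
tcp_pos: [-0.4384, 0.2073, 0.9003]
tool_rot: [0.366, 0.895, 0.123, -0.224]
force: [-0.2, -0.1, -1.7]
finger_gap: 0.115
```

Emit:
drive_tool(
  deltas=[28,-8,-26,0,28,-8,-26,0,28,-8,-26,0],
)

```text
t: 21.4
tcp_pos: [-0.4482, 0.2027, 0.9052]
tool_rot: [0.364, 0.891, 0.126, -0.239]
force: [-0.0, 0.2, -1.7]
finger_gap: 0.118
```

```bash
python3 nxt.py
```

```text
t 21.4 q [ 2.604  0.143  0.218 -0.221  2.246  1.622] tcp [-0.448  0.203  0.905] ang 8.88 tilt 31.34 az 130.0 gap 0.118
6.6 60 0 131.0 [-0.43, 0.21, 0.9] [35.0, 2.0, -19.0] [2.52, 0.15, 0.22, -0.16, 2.19, 1.59]
6.7 30 -20 130.7 [-0.44, 0.28, 0.88] [37.0, 15.0, 1.0] [2.39, 0.19, 0.22, -0.07, 2.15, 1.53]
6.7 45 -20 130.8 [-0.42, 0.26, 0.9] [36.0, 16.0, -8.0] [2.39, 0.16, 0.22, -0.07, 2.18, 1.53]
6.7 60 -20 130.8 [-0.4, 0.24, 0.91] [32.0, 16.0, -18.0] [2.4, 0.13, 0.22, -0.08, 2.21, 1.53]
6.7 75 -20 130.8 [-0.38, 0.22, 0.92] [26.0, 16.0, -26.0] [2.4, 0.1, 0.22, -0.09, 2.24, 1.53]
6.7 75 0 131.0 [-0.41, 0.19, 0.91] [29.0, 2.0, -28.0] [2.54, 0.12, 0.22, -0.17, 2.23, 1.59]
6.7 75 20 131.2 [-0.44, 0.16, 0.9] [28.0, -12.0, -26.0] [2.66, 0.14, 0.22, -0.25, 2.21, 1.65]
```

Emit:
drive_tool(
  deltas=[26,4,-30,0,26,4,-30,0,26,4,-30,0],
)

```text
t: 21.7
tcp_pos: [-0.4197, 0.215, 0.9226]
tool_rot: [0.362, 0.888, 0.13, -0.254]
force: [0.5, -0.2, -1.5]
finger_gap: 0.115
```

Emit:
drive_tool(
  deltas=[26,0,-30,0,26,0,-30,0,26,0,-30,0],
)

```text
t: 22.0
tcp_pos: [-0.4021, 0.215, 0.9365]
tool_rot: [0.359, 0.884, 0.134, -0.269]
force: [-0.5, -0.5, -2.2]
finger_gap: 0.115
```

```bash
python3 nxt.py
```

```text
t 22.0 q [ 2.483  0.076  0.218 -0.138  2.242  1.565] tcp [-0.402  0.215  0.936] ang 5.23 tilt 34.91 az 131.4 gap 0.115
2.9 45 0 132.1 [-0.41, 0.24, 0.92] [39.0, 2.0, -7.0] [2.4, 0.12, 0.22, -0.07, 2.15, 1.54]
2.9 45 20 132.3 [-0.44, 0.21, 0.91] [38.0, -12.0, -7.0] [2.53, 0.14, 0.22, -0.16, 2.14, 1.6]
2.9 60 20 132.3 [-0.42, 0.19, 0.92] [35.0, -12.0, -16.0] [2.55, 0.11, 0.22, -0.17, 2.17, 1.6]
3.0 30 0 132.1 [-0.43, 0.26, 0.91] [40.0, 2.0, 3.0] [2.4, 0.16, 0.22, -0.07, 2.12, 1.55]
3.0 45 -20 131.9 [-0.38, 0.27, 0.92] [36.0, 16.0, -6.0] [2.26, 0.11, 0.22, 0.03, 2.17, 1.49]
3.0 60 -20 131.9 [-0.36, 0.25, 0.93] [33.0, 16.0, -16.0] [2.26, 0.07, 0.22, 0.03, 2.2, 1.49]
3.0 60 0 132.1 [-0.39, 0.22, 0.93] [36.0, 2.0, -17.0] [2.41, 0.09, 0.22, -0.07, 2.18, 1.54]
```

Emit:
drive_tool(
  deltas=[34,-12,-18,0,34,-12,-18,0,34,-12,-18,0],
)

```text
t: 22.3
tcp_pos: [-0.441, 0.2173, 0.9317]
tool_rot: [0.357, 0.88, 0.137, -0.282]
force: [-0.4, 0.5, -1.6]
finger_gap: 0.116
```

Emit:
drive_tool(
  deltas=[32,-12,-20,0,32,-12,-20,0,32,-12,-20,0],
)

```text
t: 22.6
tcp_pos: [-0.4668, 0.2107, 0.9323]
tool_rot: [0.353, 0.876, 0.139, -0.298]
force: [0.2, 0.1, -2.8]
finger_gap: 0.114
```

```bash
python3 nxt.py
```

```text
t 22.6 q [ 2.615  0.13   0.219 -0.215  2.135  1.633] tcp [-0.467  0.211  0.932] ang 1.66 tilt 38.36 az 133.0 gap 0.114
0.1 30 -40 133.2 [-0.42, 0.31, 0.92] [29.0, 27.0, 5.0] [2.28, 0.15, 0.22, 0.03, 2.07, 1.5]
0.2 105 -40 133.3 [-0.33, 0.22, 0.96] [11.0, 26.0, -28.0] [2.25, 0.01, 0.22, 0.06, 2.21, 1.5]
0.3 45 -40 133.3 [-0.4, 0.29, 0.93] [29.0, 27.0, -3.0] [2.27, 0.13, 0.22, 0.04, 2.09, 1.5]
0.4 90 -40 133.3 [-0.35, 0.24, 0.95] [18.0, 27.0, -24.0] [2.25, 0.04, 0.22, 0.06, 2.18, 1.5]
0.5 60 -40 133.3 [-0.38, 0.27, 0.93] [27.0, 27.0, -11.0] [2.26, 0.1, 0.22, 0.05, 2.12, 1.5]
0.5 75 -40 133.3 [-0.37, 0.25, 0.94] [23.0, 27.0, -18.0] [2.26, 0.07, 0.22, 0.05, 2.15, 1.5]
0.5 105 -20 133.5 [-0.35, 0.18, 0.95] [14.0, 15.0, -34.0] [2.43, 0.02, 0.22, -0.08, 2.19, 1.55]
```

Emit:
drive_tool(
  deltas=[18,26,-24,0,18,26,-24,0,18,26,-24,0],
)

```text
t: 22.9
tcp_pos: [-0.3794, 0.2642, 0.9612]
tool_rot: [0.35, 0.873, 0.143, -0.309]
force: [-0.3, 0.6, -2.2]
finger_gap: 0.119
```

```bash
python3 nxt.py; python3 st.py
python3 - <<'E'
import pickle
from station import manip
import cv2
for n in("scene","wrist"):
    w=manip.snapshot(n);cv2.imwrite(f"pics/i_{n}.png",w["frame"][:,:,::-1])
E
```

```text
t 22.9 q [2.26  0.045 0.218 0.052 2.185 1.498] tcp [-0.379  0.264  0.961] ang 0.21 tilt 39.8 az 133.3 gap 0.119
1.6 30 -40 133.3 [-0.33, 0.35, 0.94] [29.0, 27.0, 5.0] [1.97, 0.11, 0.22, 0.27, 2.11, 1.39]
1.8 105 -40 133.3 [-0.25, 0.27, 0.97] [12.0, 26.0, -28.0] [1.72, -0.04, 0.22, 0.51, 2.26, 1.39]
2.0 45 -40 133.3 [-0.32, 0.34, 0.94] [29.0, 27.0, -3.0] [1.94, 0.08, 0.22, 0.3, 2.13, 1.39]
2.0 60 -40 133.3 [-0.3, 0.32, 0.95] [27.0, 27.0, -11.0] [1.91, 0.05, 0.22, 0.33, 2.16, 1.39]
2.0 75 -40 133.3 [-0.28, 0.3, 0.96] [24.0, 27.0, -18.0] [1.86, 0.02, 0.22, 0.38, 2.19, 1.39]
2.0 90 -40 133.3 [-0.27, 0.28, 0.97] [18.0, 27.0, -24.0] [1.8, -0.01, 0.22, 0.44, 2.22, 1.39]
2.0 90 40 134.0 [-0.39, 0.17, 0.95] [21.0, -25.0, -24.0] [2.56, 0.05, 0.22, -0.17, 2.14, 1.6]
t 22.9 q [2.26  0.045 0.218 0.052 2.185 1.498] tcp [-0.3794  0.2642  0.9612] z [-0.4391  0.4657 -0.7683] tilt 39.8 tiltaz 133.3 y [0.6993 0.714  0.0331] yaz 45.6 gap 0.119 F [-0.3  0.6 -2.2]
ang 0.20937617207519763
h [0.767 0.038 0.64 ] up [ 0.639  0.033 -0.768] lat [ 0.051 -0.999 -0.001]
u-z err along h,lat: 0.16 0.05
```

View pics/i_wrist.png

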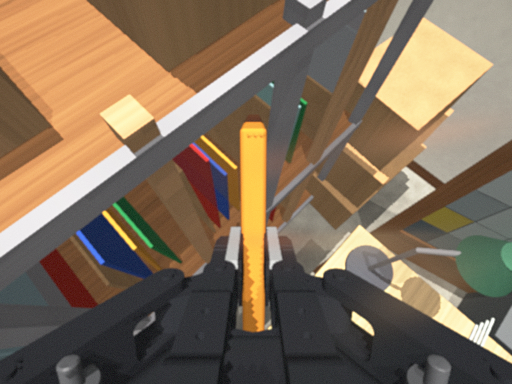

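```bash
cat > path.py <<'E'
from sim3 import *
from plan import ang
from station import manip
import sys
s=manip.sense();q=s['q'];p0=s['tcp_pos'];R0=Ro.from_quat(s['tool_rot']);z=R0.as_matrix()[:,2]
print("fk err",fk(q)[0]-p0)
th=np.arctan2(*(( R0.inv()*RT).as_matrix()[[1,0],[0,0]]));print("turn needed deg",np.degrees(th),"resid",np.degrees((R0*Ro.from_euler('z',th)*RT.inv()).magnitude()))
Wp=[(151,.31,1.13),(120,.32,1.08),(90,.33,1.04),(60,.35,1.0),(30,.38,.95),(0,.45,.85),(-15,.54,.72),(-25,.62,.58)]
pts=[p0]
for a,r,h_ in Wp[1:]:
    a=np.radians(a);pts.append(np.array([r*np.cos(a),r*np.sin(a),h_])+P['d6']*z)
pts.append(TP+np.array([0,0,.12]))
pts=np.array(pts)
L=np.r_[0,np.cumsum(np.linalg.norm(np.diff(pts,axis=0),axis=1))]
from scipy.interpolate import PchipInterpolator
f=PchipInterpolator(L,pts)
N=int(np.ceil(L[-1]/.042));tt=np.linspace(0,L[-1],N+1)
print(N,L[-1]);qq=q.copy()
for k,t in enumerate(tt):
    turn=th*np.clip(k/(N*.8),0,1)
    pn=f(t);qn,e=ik(pn,R0*Ro.from_euler('z',turn),qq,.7)
    d=100*R0.as_matrix().T@(pn-p0)
    print(k,pn.round(3).tolist(),d.round(1).tolist(),round(np.degrees(turn),0),qn.round(2).tolist(),np.abs(e).max().round(4),(np.abs(qn-qq)/QM).max().round(2));qq=qn
E
python3 path.py
```

```text
fk err [ 0.02894883 -0.03082458 -0.01370117]
turn needed deg 92.4756094292951 resid 0.4352509338430876
36 1.4877681464290478
0 [-0.377, 0.266, 0.962] [0.0, 0.0, 0.0] 0.0 [2.25, 0.08, 0.22, 0.05, 2.14, 1.5] 0.0218 0.21
1 [-0.358, 0.302, 0.942] [-0.4, 3.8, 2.4] 3.0 [2.13, 0.09, 0.22, 0.14, 2.14, 1.51] 0.0064 0.62
2 [-0.335, 0.335, 0.924] [-1.1, 7.7, 4.3] 6.0 [2.01, 0.07, 0.29, 0.22, 2.1, 1.51] 0.0 0.61
3 [-0.31, 0.363, 0.908] [-2.1, 11.4, 5.8] 10.0 [1.9, 0.04, 0.38, 0.3, 2.04, 1.5] 0.0 0.6
4 [-0.282, 0.387, 0.894] [-3.3, 15.0, 6.7] 13.0 [1.79, 0.02, 0.46, 0.37, 2.01, 1.48] 0.0 0.57
5 [-0.251, 0.405, 0.882] [-4.9, 18.4, 7.2] 16.0 [1.68, 0.0, 0.52, 0.43, 1.99, 1.47] 0.0 0.57
6 [-0.214, 0.422, 0.872] [-6.6, 22.2, 7.2] 19.0 [1.55, -0.01, 0.56, 0.51, 1.99, 1.45] 0.0 0.63
7 [-0.175, 0.437, 0.863] [-8.7, 26.0, 6.8] 22.0 [1.43, -0.02, 0.6, 0.58, 2.0, 1.42] 0.0 0.65
8 [-0.134, 0.446, 0.854] [-11.0, 29.5, 6.1] 26.0 [1.3, -0.02, 0.63, 0.65, 2.02, 1.4] 0.0 0.63
9 [-0.094, 0.447, 0.845] [-13.7, 32.4, 5.2] 29.0 [1.18, -0.03, 0.67, 0.71, 2.04, 1.37] 0.0 0.61
10 [-0.053, 0.444, 0.836] [-16.7, 35.0, 4.
[... 1880 characters left out ...]
48] 0.0 0.22
30 [0.426, -0.059, 0.491] [-92.1, 32.1, -14.1] 92.0 [-0.52, 0.26, 1.24, 0.26, 2.3, 0.41] 0.0 0.32
31 [0.434, -0.087, 0.461] [-96.0, 30.6, -13.5] 92.0 [-0.55, 0.3, 1.25, 0.22, 2.25, 0.34] 0.0 0.29
32 [0.442, -0.114, 0.43] [-99.9, 29.2, -12.8] 92.0 [-0.59, 0.35, 1.27, 0.19, 2.2, 0.29] 0.0 0.24
33 [0.451, -0.138, 0.398] [-103.6, 28.0, -11.8] 92.0 [-0.61, 0.39, 1.28, 0.16, 2.15, 0.25] 0.0 0.24
34 [0.459, -0.158, 0.364] [-107.3, 27.1, -10.5] 92.0 [-0.63, 0.44, 1.29, 0.14, 2.09, 0.22] 0.0 0.26
35 [0.468, -0.175, 0.327] [-111.1, 26.3, -8.8] 92.0 [-0.64, 0.5, 1.3, 0.13, 2.03, 0.19] 0.0 0.27
36 [0.476, -0.19, 0.289] [-114.8, 25.8, -7.0] 92.0 [-0.65, 0.55, 1.31, 0.12, 1.97, 0.17] 0.0 0.28
```

```bash
sed -i 's/d6=.25)/d6=.3165)/' kin.py; sed -i 's/^Wp=.*/Wp=[(151,.31,1.13),(120,.29,1.12),(90,.3,1.07),(60,.33,1.03),(30,.38,.97),(0,.46,.87),(-15,.55,.75),(-25,.63,.62)]/' path.py; python3 path.py
```

```text
fk err [1.04949344e-05 4.77066903e-04 1.75934292e-03]
turn needed deg 92.4756094292951 resid 0.4352509338430876
36 1.4716713110914588
0 [-0.377, 0.266, 0.962] [0.0, 0.0, 0.0] 0.0 [2.26, 0.04, 0.23, 0.05, 2.18, 1.5] 0.0 0.06
1 [-0.362, 0.304, 0.94] [-0.2, 3.6, 2.8] 3.0 [2.12, -0.0, 0.37, 0.15, 2.09, 1.49] 0.0 0.7
2 [-0.343, 0.338, 0.92] [-0.8, 7.3, 5.1] 6.0 [1.99, -0.03, 0.47, 0.23, 2.02, 1.48] 0.0 0.66
3 [-0.321, 0.367, 0.902] [-1.7, 10.8, 6.9] 10.0 [1.87, -0.05, 0.56, 0.31, 1.98, 1.46] 0.0 0.62
4 [-0.296, 0.391, 0.885] [-2.9, 14.2, 8.2] 13.0 [1.76, -0.07, 0.63, 0.37, 1.94, 1.44] 0.0 0.58
5 [-0.268, 0.409, 0.87] [-4.4, 17.4, 9.0] 16.0 [1.64, -0.09, 0.69, 0.44, 1.93, 1.41] 0.0 0.57
6 [-0.234, 0.426, 0.856] [-6.3, 21.0, 9.4] 19.0 [1.52, -0.1, 0.74, 0.51, 1.93, 1.38] 0.0 0.66
7 [-0.195, 0.44, 0.844] [-8.6, 24.7, 9.3] 22.0 [1.38, -0.11, 0.79, 0.59, 1.94, 1.34] 0.0 0.69
8 [-0.155, 0.448, 0.832] [-11.1, 28.1, 8.8] 26.0 [1.25, -0.12, 0.83, 0.65, 1.96, 1.3] 0.0 0.68
9 [-0.116, 0.449, 0.821] [-13.9, 30.8, 8.0] 29.0 [1.12, -0.13, 0.87, 0.71, 1.99, 1.27] 0.0 0.66
10 [-0.076, 0.447, 0.812] [-16.
[... 1881 characters left out ...]
6, 0.44] 0.0 0.21
30 [0.407, -0.035, 0.466] [-91.5, 32.4, -10.3] 92.0 [-0.52, 0.3, 1.29, 0.24, 2.22, 0.38] 0.0 0.29
31 [0.415, -0.063, 0.437] [-95.2, 30.9, -9.7] 92.0 [-0.56, 0.34, 1.3, 0.21, 2.17, 0.32] 0.0 0.26
32 [0.423, -0.091, 0.407] [-99.0, 29.4, -9.0] 92.0 [-0.59, 0.39, 1.3, 0.18, 2.13, 0.27] 0.0 0.24
33 [0.433, -0.117, 0.377] [-102.9, 28.2, -8.4] 92.0 [-0.61, 0.44, 1.29, 0.16, 2.08, 0.23] 0.0 0.27
34 [0.446, -0.142, 0.348] [-106.8, 27.2, -7.9] 92.0 [-0.63, 0.5, 1.28, 0.14, 2.05, 0.2] 0.0 0.29
35 [0.46, -0.166, 0.318] [-110.8, 26.4, -7.4] 92.0 [-0.65, 0.56, 1.25, 0.12, 2.02, 0.18] 0.0 0.31
36 [0.476, -0.19, 0.289] [-114.8, 25.8, -7.0] 92.0 [-0.66, 0.62, 1.21, 0.11, 2.0, 0.16] 0.0 0.33
```

Emit:
drive_tool(
  deltas=[-0.1,1.8,1.4,1,-0.8,5.5,4,4,-1.2,9,6,8,-2.2,12.5,7.5,11,-3.6,16,8.6,14,-5.4,19.2,9.2,18,-7.4,22.8,9.4,21,-9.8,26.4,9,24,-12.5,29.5,8.4,27,-15,32,7.5,30,-17,33.5,6.9,32,-17.5,34,6.8,33],
)

```text
t: 24.2
tcp_pos: [-0.0661, 0.4475, 0.8067]
tool_rot: [0.59, 0.733, 0.05, -0.336]
force: [-0.2, 0.3, -2.2]
finger_gap: 0.112
```

```bash
sed -i 's/^Wp=.*/Wp=[(0,0,0),(60,.33,1.03),(30,.38,.97),(0,.46,.87),(-15,.55,.75),(-25,.63,.62)]/' path.py; python3 path.py; python3 st.py
```

```text
fk err [ 0.00619062  0.00037248 -0.00027558]
turn needed deg 59.07943452588781 resid 0.48783289876699903
26 1.0522241152401675
0 [-0.066, 0.448, 0.807] [0.0, 0.0, 0.0] 0.0 [0.97, -0.13, 0.91, 0.77, 2.04, 1.23] 0.0 0.09
1 [-0.026, 0.444, 0.799] [-1.0, 3.8, -1.3] 3.0 [0.85, -0.12, 0.92, 0.82, 2.08, 1.19] 0.0 0.6
2 [0.013, 0.437, 0.79] [-2.4, 7.3, -2.7] 6.0 [0.74, -0.11, 0.94, 0.85, 2.12, 1.16] 0.0 0.55
3 [0.05, 0.428, 0.78] [-4.0, 10.7, -3.9] 9.0 [0.64, -0.1, 0.95, 0.87, 2.16, 1.13] 0.0 0.5
4 [0.086, 0.413, 0.769] [-6.1, 13.8, -5.4] 11.0 [0.54, -0.09, 0.97, 0.88, 2.2, 1.09] 0.0 0.52
5 [0.121, 0.393, 0.757] [-8.7, 16.8, -6.9] 14.0 [0.44, -0.08, 1.0, 0.89, 2.24, 1.04] 0.0 0.53
6 [0.154, 0.37, 0.744] [-11.6, 19.4, -8.4] 17.0 [0.34, -0.07, 1.02, 0.88, 2.28, 0.99] 0.0 0.5
7 [0.183, 0.346, 0.731] [-14.6, 21.8, -9.8] 20.0 [0.25, -0.06, 1.05, 0.87, 2.31, 0.94] 0.0 0.46
8 [0.209, 0.321, 0.717] [-17.6, 23.8, -11.0] 23.0 [0.17, -0.05, 1.07, 0.84, 2.34, 0.89] 0.0 0.41
9 [0.233, 0.293, 0.703] [-20.9, 25.6, -12.2] 26.0 [0.09, -0.03, 1.1, 0.81, 2.37, 0.84] 0.0 0.42
10 [0.255, 0.262, 0.688] [-24.5, 27
[... 1263 characters left out ...]
] [-74.6, 41.8, -15.1] 59.0 [-0.61, 0.44, 1.29, 0.15, 2.08, 0.23] 0.0 0.27
24 [0.446, -0.143, 0.348] [-78.3, 43.1, -14.6] 59.0 [-0.63, 0.5, 1.28, 0.14, 2.05, 0.2] 0.0 0.29
25 [0.46, -0.167, 0.318] [-82.1, 44.7, -14.1] 59.0 [-0.65, 0.56, 1.25, 0.12, 2.02, 0.18] 0.0 0.31
26 [0.476, -0.19, 0.289] [-85.7, 46.4, -13.6] 59.0 [-0.66, 0.62, 1.21, 0.11, 1.99, 0.16] 0.0 0.32
t 24.2 q [ 0.95  -0.124  0.904  0.78   2.044  1.218] tcp [-0.0661  0.4475  0.8067] z [-0.434   0.4694 -0.769 ] tilt 39.74 tiltaz 132.8 y [ 0.8975  0.2995 -0.3238] yaz 18.45 gap 0.112 F [-0.2  0.3 -2.2]
ang 0.4878319852850153
h [ 0.657 -0.399  0.639] up [ 0.551 -0.324 -0.769] lat [-0.514 -0.858 -0.007]
u-z err along h,lat: 0.2 0.41
```

Emit:
drive_tool(
  deltas=[-0.5,1.9,-0.7,1,-1.7,5.5,-2,4,-3.2,9,-3.3,7,-5,12.3,-4.7,10,-7.4,15.4,-6.2,13,-10.2,18.2,-7.7,16,-13.2,20.7,-9.2,19,-16.2,22.9,-10.5,22,-19.3,24.8,-11.7,25,-22.7,26.4,-12.9,27,-25,27.3,-13.7,29,-26,27.7,-14,30],
)

```text
t: 25.4
tcp_pos: [0.2651, 0.2487, 0.6803]
tool_rot: [0.76, 0.554, -0.039, -0.337]
force: [-0.9, -0.2, -2.2]
finger_gap: 0.117
```

```bash
sed -i 's/^Wp=.*/Wp=[(0,0,0),(-15,.55,.75),(-25,.63,.62)]/' path.py; python3 path.py; python3 st.py
```

```text
fk err [ 0.00703736 -0.00374837 -0.0013404 ]
turn needed deg 28.915450729715634 resid 0.5148760745164759
16 0.6302611038931835
0 [0.265, 0.249, 0.68] [0.0, 0.0, 0.0] 0.0 [-0.03, -0.01, 1.13, 0.74, 2.4, 0.75] 0.0 0.05
1 [0.285, 0.218, 0.663] [-2.5, 3.1, -1.0] 2.0 [-0.1, 0.01, 1.15, 0.69, 2.41, 0.67] 0.0 0.37
2 [0.303, 0.187, 0.644] [-5.0, 6.1, -1.8] 5.0 [-0.17, 0.03, 1.17, 0.63, 2.41, 0.6] 0.0 0.34
3 [0.321, 0.157, 0.625] [-7.6, 9.1, -2.4] 7.0 [-0.23, 0.06, 1.19, 0.57, 2.41, 0.53] 0.0 0.32
4 [0.337, 0.128, 0.604] [-10.2, 12.1, -2.9] 9.0 [-0.28, 0.09, 1.21, 0.51, 2.39, 0.47] 0.0 0.28
5 [0.353, 0.098, 0.582] [-12.8, 15.0, -3.3] 11.0 [-0.33, 0.12, 1.23, 0.45, 2.37, 0.41] 0.0 0.26
6 [0.367, 0.07, 0.56] [-15.4, 17.8, -3.5] 14.0 [-0.37, 0.15, 1.24, 0.4, 2.35, 0.37] 0.0 0.24
7 [0.38, 0.041, 0.536] [-18.2, 20.6, -3.6] 16.0 [-0.42, 0.19, 1.25, 0.35, 2.32, 0.33] 0.0 0.22
8 [0.391, 0.013, 0.513] [-20.9, 23.4, -3.6] 18.0 [-0.46, 0.23, 1.26, 0.31, 2.28, 0.3] 0.0 0.2
9 [0.401, -0.015, 0.488] [-23.7, 26.0, -3.4] 20.0 [-0.49, 0.27, 1.27, 0.27, 2.25, 0.27] 0.0 0.2
10 [0.41, -0.042, 0.46] [-26.6, 28.6,
[... 292 characters left out ...]
.1] 29.0 [-0.62, 0.45, 1.29, 0.15, 2.08, 0.23] 0.0 0.26
14 [0.447, -0.144, 0.346] [-37.6, 39.7, -0.6] 29.0 [-0.64, 0.5, 1.27, 0.14, 2.04, 0.2] 0.0 0.28
15 [0.461, -0.167, 0.317] [-40.0, 42.8, -0.1] 29.0 [-0.65, 0.56, 1.25, 0.12, 2.02, 0.18] 0.0 0.3
16 [0.476, -0.19, 0.289] [-42.3, 46.0, 0.4] 29.0 [-0.66, 0.62, 1.21, 0.11, 1.99, 0.16] 0.0 0.31
t 25.4 q [-3.600e-02 -1.000e-03  1.122e+00  7.400e-01  2.403e+00  7.390e-01] tcp [0.2651 0.2487 0.6803] z [-0.4336  0.4695 -0.7691] tilt 39.72 tiltaz 132.7 y [ 0.8155 -0.1587 -0.5566] yaz -11.01 gap 0.117 F [-0.9 -0.2 -2.2]
ang 0.5148750050032345
h [ 0.368 -0.676  0.639] up [ 0.314 -0.557 -0.769] lat [-0.875 -0.484 -0.008]
u-z err along h,lat: 0.21 0.43
```

Emit:
drive_tool(
  deltas=[-1.5,1.8,-0.6,1,-4.5,5.5,-1.6,4,-8,9.5,-2.4,7,-11.5,13.5,-3.1,10,-15.2,17.6,-3.5,13,-18.9,21.5,-3.6,16,-22.6,25,-3.5,19,-26.4,28.4,-3,22,-29.8,31.6,-2.4,25,-33,34.6,-1.6,28,-35,36.7,-1.1,29,-35.3,37,-1.1,29],
)

```text
t: 26.6
tcp_pos: [0.438, -0.1229, 0.3678]
tool_rot: [0.875, 0.345, -0.123, -0.317]
force: [0.1, 0.9, -2.0]
finger_gap: 0.121
```

```bash
python3 st.py; python3 - <<'E'
from tgt import *
from h import *
from station import manip
for n in("scene","top"):
    w=manip.snapshot(n);cv2.imwrite(f"pics/j_{n}.png",w["frame"][:,:,::-1]);pickle.dump(w,open(f"j_{n}.pkl","wb"))
s=manip.sense()
R0=Ro.from_quat(s['tool_rot'])
th=np.arctan2(*(( R0.inv()*RT).as_matrix()[[1,0],[0,0]]));print("turn",np.degrees(th),"resid",np.degrees((R0*Ro.from_euler('z',th)*RT.inv()).as_rotvec()))
print(delta(s,TP+[0,0,.12]),delta(s,TP+[0,0,.05]),delta(s,TP))
E
```

```text
t 26.6 q [-0.618  0.469  1.279  0.15   2.072  0.227] tcp [ 0.438  -0.1229  0.3678] z [-0.4346  0.4698 -0.7684] tilt 39.79 tiltaz 132.8 y [ 0.5256 -0.5605 -0.64  ] yaz -46.84 gap 0.121 F [ 0.1  0.9 -2. ]
ang 0.4533602059700144
h [-0.007 -0.768  0.64 ] up [ 0.003 -0.64  -0.768] lat [-1.     0.003 -0.007]
u-z err along h,lat: 0.16 0.4
turn -0.007695676448046176 resid [ 0.00427707 -0.43896619 -0.26866404]
[-1.90410547 11.16638801  1.45837412] [-1.94291496 15.63790881  6.8439099 ] [-1.97063603 18.83185223 10.69072117]
```

View pics/j_scene.png

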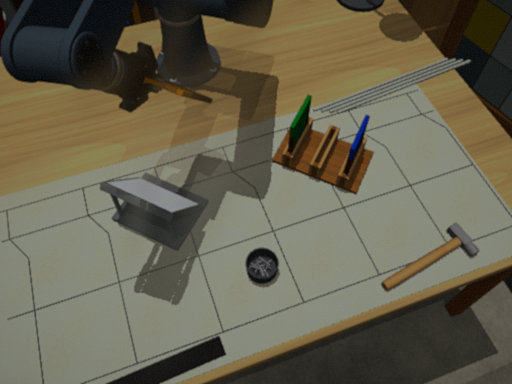

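View pics/j_top.png

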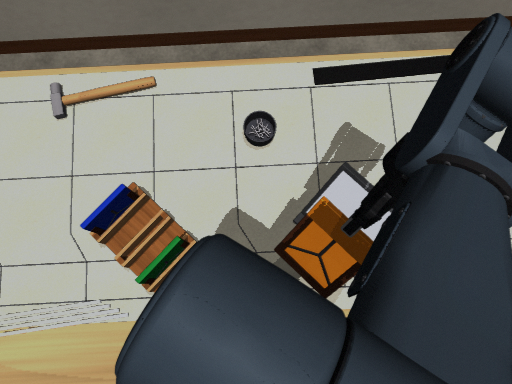

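```bash
python3 - <<'E'
from tgt import *
from h import *
from station import manip
s=manip.sense()
w=pickle.load(open("j_top.pkl","rb"));W=cloud(w);H=hsv(w)
T=Ro.from_quat(s['tool_rot']).as_matrix()
m=(H[...,0]>=5)&(H[...,0]<=26)&(H[...,1]>120)&(W[...,2]>.2)&(W[...,2]<.5)&(W[...,1]<.05)&(W[...,0]>.25)
p=W[m];L=(p-s['tcp_pos'])@T
k=np.abs(L[:,1])<.03;L=L[k];p=p[k]
c=p.mean(0);n_=np.linalg.svd(p-c)[2][2];n_*=np.sign(n_[2]);print(len(p),"n",n_.round(3),"want",n.round(3),"ang",np.degrees(np.arccos(n_@n)))
print("tool-frame x range",np.percentile(L[:,0],[.5,99.5]),"z",np.percentile(L[:,2],[.5,99.5]),"y",L[:,1].mean())
r=cv2.minAreaRect((L[:,[0,2]]*1000).astype(np.float32));print(r)
# face lit region using first top picture
a=pickle.load(open("a.pkl","rb"))["top"];W=cloud(a)
cv2.imwrite("pics/face.png",cv2.resize(a["frame"][155:285,285:425,::-1],None,fx=5,fy=4,interpolation=cv2.INTER_CUBIC))
g=np.abs((W-F)@n)<.006
q=W[g]-F;xa=-u;ya=np.cross(n,xa);A=np.stack([q@xa,q@ya],1);A=A[(np.abs(A)<.13).all(1)]
print("face extents x",np.percentile(A[:,0],[0.3,99.7]),"y",np.percentile(A[:,1],[.3,99.7]),"mean off",((W[g]-F)@n)[(np.abs(q@xa)<.07)&(np.abs(q@ya)<.08)].mean())
E
```

```text
4987 n [-0.533  0.563  0.632] want [-0.526  0.557  0.643] ang 0.7849315849349592
tool-frame x range [-0.05711928  0.05925278] z [-0.04127656  0.10708179] y -0.00277042663263234
((0.4429779052734375, 30.635540008544922), (118.6727523803711, 157.20123291015625), 0.08219391107559204)
face extents x [-0.08593894  0.12283424] y [-0.12268724  0.12363871] mean off 0.000764578478369763
```

View pics/face.png

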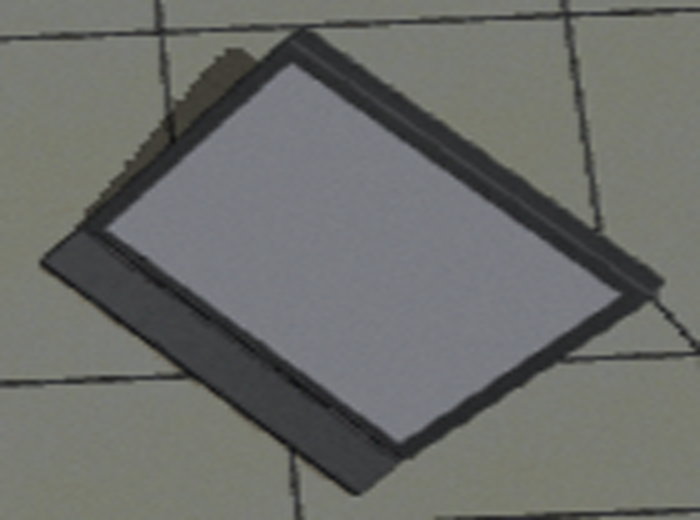

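```bash
python3 - <<'E'
from tgt import *
from h import *
a=pickle.load(open("a.pkl","rb"))["top"];W=cloud(a)
for u_,v_ in [(354.2,219.5)]:
    ray=np.linalg.inv(a["R"])@np.array([(u_-a["cx"])/a["fx"],(v_-a["cy"])/a["fy"],1]);o=-a["R"].T@a["t"]
    print(o+ray*((F-o)@n)/(ray@n))
print([ (W[v,u]).round(4).tolist() for v in(219,220) for u in (354,355)])
E
```

```text
[ 0.50257785 -0.21820714  0.09033369]
[[0.5031, -0.2169, 0.0946], [0.5035, -0.22, 0.0908], [0.5015, -0.2177, 0.0902], [0.5012, -0.2194, 0.092]]
```

Emit:
drive_tool(
  deltas=[-0.4,2,0.2,0,-1,5.5,0.7,0,-1.7,9,1.3,0,-1.9,11.5,2,0,-1.9,13,3.7,0,-1.9,14.5,5.5,0,-1.9,15.6,6.8,0,-1.9,16.7,8.1,0,-2,17.5,9.1,0,-2,18.2,9.9,0,-2,18.6,10.4,0,-2,18.8,10.7,0],
)

```text
t: 27.9
tcp_pos: [0.4763, -0.1896, 0.1689]
tool_rot: [0.874, 0.347, -0.122, -0.316]
force: [-0.0, -0.1, -2.4]
finger_gap: 0.113
```

```bash
python3 st.py; cat > chk.py <<'E'
from tgt import *
from h import *
from station import manip
import sys
k=sys.argv[1]
for n_ in("scene","top"):
    w=manip.snapshot(n_);cv2.imwrite(f"pics/{k}_{n_}.png",w["frame"][:,:,::-1]);pickle.dump(w,open(f"{k}_{n_}.pkl","wb"))
s=manip.sense();T=Ro.from_quat(s['tool_rot']).as_matrix();R0=Ro.from_quat(s['tool_rot'])
th=np.arctan2(*(( R0.inv()*RT).as_matrix()[[1,0],[0,0]]));print("turn",np.degrees(th),"resid",np.degrees((R0*Ro.from_euler('z',th)*RT.inv()).as_rotvec()))
print("to TP cm (tool)",delta(s,TP).round(2),"qd",np.abs(s['qd']).max())
w=pickle.load(open(f"{k}_top.pkl","rb"));W=cloud(w);H=hsv(w)
L=(W-s['tcp_pos'])@T
m=(H[...,0]>=5)&(H[...,0]<=26)&(H[...,1]>120)&(np.abs(L[...,1])<.03)&(np.abs(L[...,0])<.08)&(np.abs(L[...,2]-.03)<.1)
p=W[m];c=p.mean(0);nn=np.linalg.svd(p-c)[2][2];nn*=np.sign(nn[2])
print(len(p),"pane n",nn.round(3),"ang to face n",np.degrees(np.arccos(min(1,nn@n))),"front-face dist to light face",((p-F)@n).mean(),"x",np.percentile(L[m][:,0],[.5,99.5]),"z",np.percentile(L[m][:,2],[.5,99.5]))
C_=s['tcp_pos']+T[:,2]*.035
print("centre est: normal",(C_-F)@n,"upslope",(C_-F)@u,"lateral",(C_-F)@np.cross(n,u))
E
python3 chk.py k
```

```text
t 27.9 q [-0.664  0.755  1.301  0.104  1.77   0.136] tcp [ 0.4763 -0.1896  0.1689] z [-0.4332  0.4686 -0.7699] tilt 39.66 tiltaz 132.7 y [ 0.5292 -0.5591 -0.6382] yaz -46.57 gap 0.113 F [-0.  -0.1 -2.4]
ang 0.5399166997483035
h [-0.004 -0.77   0.638] up [ 0.006 -0.638 -0.77 ] lat [-1.    -0.    -0.007]
u-z err along h,lat: 0.27 0.42
turn 0.0014128183365862592 resid [ 0.00402633 -0.43790621 -0.26788   ]
to TP cm (tool) [ 0.01  0.03 -0.01] qd 0.009455375060723676chk.py:14: RuntimeWarning: Mean of empty slice.
  p=W[m];c=p.mean(0);nn=np.linalg.svd(p-c)[2][2];nn*=np.sign(nn[2])
  ret = um.true_divide(
chk.py:15: RuntimeWarning: Mean of empty slice.
  print(len(p),"pane n",nn.round(3),"ang to face n",np.degrees(np.arccos(min(1,nn@n))),"front-face dist to light face",((p-F)@n).mean(),"x",np.percentile(L[m][:,0],[.5,99.5]),"z",np.percentile(L[m][:,2],[.5,99.5]))
  ret = ret.dtype.type(ret / rcount)
Traceback (most recent call last):
  File "chk.py", line 15, in <module>
    print(len(p),"pane n",nn.round(3),"ang to face n",np.degrees(np.arccos(min(1,nn@n))),"front-face dist to light face",((p-F)@n).mean(),"x",np.percentile(L[m][:,0],[.5,99.5]),"z",np.percentile(L[m][:,2],[.5,99.5]))
                                                                                                                                              ~~~~~~~~~~~~~^^^^^^^^^^^^^^^^^^^^^
IndexError: index -1 is out of bounds for axis 0 with size 0
```

View pics/k_scene.png

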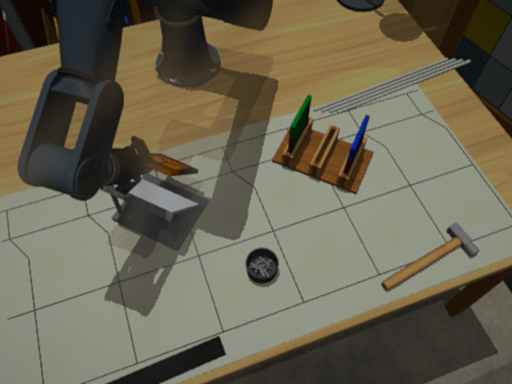

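View pics/k_top.png

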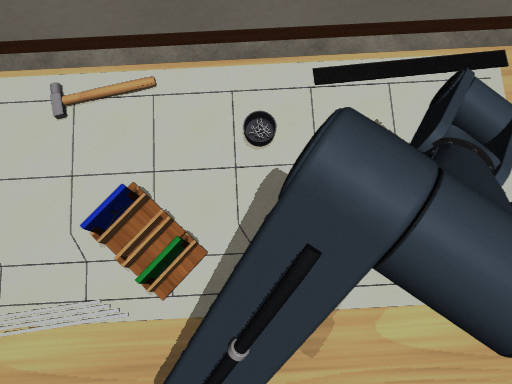

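```bash
python3 - <<'E'
from tgt import *
from h import *
from station import manip
w=manip.snapshot("wrist");cv2.imwrite("pics/l_wrist.png",w["frame"][:,:,::-1])
s=manip.sense();T=Ro.from_quat(s['tool_rot']).as_matrix()
k=pickle.load(open("k_scene.pkl","rb"));cv2.imwrite("pics/l_crop.png",cv2.resize(k["frame"][120:240,90:220,::-1],None,fx=5,fy=5,interpolation=cv2.INTER_CUBIC))
for nm,c in(("scene",k),("wrist",w)):
    W=cloud(c);H=hsv(c);L=(W-s['tcp_pos'])@T
    m=(H[...,0]>=5)&(H[...,0]<=26)&(H[...,1]>100)&(np.abs(L[...,1])<.025)&(np.abs(L[...,0])<.08)&(np.abs(L[...,2]-.03)<.1)
    if m.sum()>10:
        l=L[m];print(nm,len(l),"x",np.percentile(l[:,0],[.5,99.5]).round(4),"y",np.percentile(l[:,1],[1,50,99]).round(4),"z",np.percentile(l[:,2],[.5,99.5]).round(4))
    N=(W-F)@n;xx=(W-F)@u;yy=(W-F)@np.cross(n,u)
    g=(np.abs(N)<.012)&(np.abs(xx)<.075)&(np.abs(yy)<.09);print("face pts",g.sum(),N[g].mean() if g.any() else "")
C_=s['tcp_pos']+T[:,2]*.035
print("centre: normal",(C_-F)@n,"upslope",(C_-F)@u,"lat",(C_-F)@np.cross(n,u),"lean err",np.degrees(np.arccos(-T[:,1]@n)),s['force'],np.abs(s['qd']).max())
E
```

```text
scene 546 x [-0.055   0.0607] y [-0.0157 -0.0027  0.0052] z [-0.0441  0.0968]
face pts 1009 0.0003320325471759728
wrist 5010 x [-0.0454  0.062 ] y [-0.0133  0.      0.0057] z [-0.0636  0.0229]
face pts 20704 0.00016803481751928798
centre: normal 0.0801819101561205 upslope 0.00026314072196045174 lat 8.129666107077054e-05 lean err 0.3247800419978826 [-0.21849109 -0.80366921 -2.32710902] 0.006912484939008056
```

View pics/l_wrist.png

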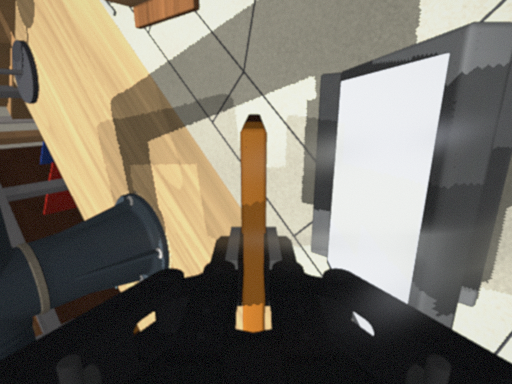

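View pics/l_crop.png

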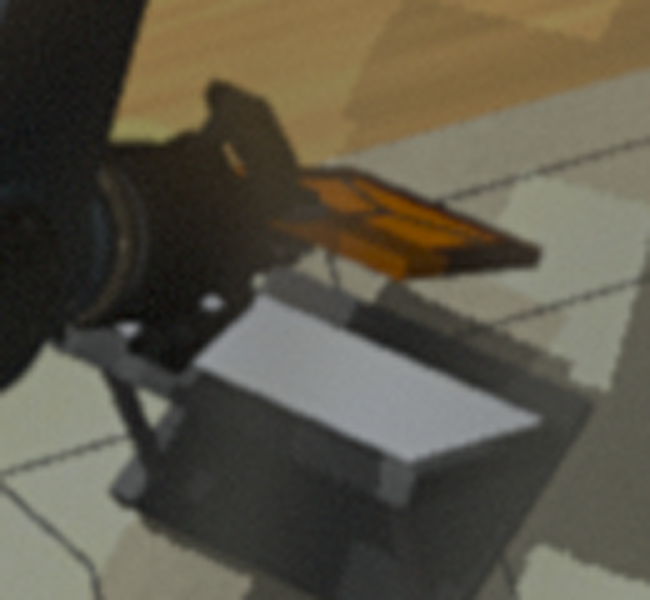

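The wrist view shows the pane straight in the fingers (column 253), with the lit face parallel beside it (330–445). The scene crop shows a clear gap between the two. I'll hold briefly, then hand in.

Emit:
drive_tool(
  deltas=[0,0,0,0,0,0,0,0,0,0,0,0],
)

```text
t: 28.35
tcp_pos: [0.4763, -0.19, 0.1695]
tool_rot: [0.875, 0.347, -0.122, -0.316]
force: [-0.3, -0.0, -1.6]
finger_gap: 0.114
```

```bash
python3 - <<'E'
from station import manip
from h import info
info(manip.sense());print(manip.sign_off())
E
```

```text
t 28.35 q [-0.665  0.755  1.301  0.104  1.771  0.136] tcp [ 0.4763 -0.19    0.1695] z [-0.4327  0.4687 -0.7701] tilt 39.64 tiltaz 132.7 y [ 0.5291 -0.5596 -0.6379] yaz -46.61 gap 0.114 F [-0.3 -0.  -1.6]
the job is handed in; nothing more can be done
None
```

The amber pane is out of the middle slot and held steady in front of the lit face, and I handed the job in at 28.4 s.

**How the lean was done:** The move rows cannot tilt the tool. I tilted it about 40° by commanding poses just out of reach, high up and clear of the work, so the arm gave way in orientation. I then carried the pane round to the panel and turned it to face it.

**Last checks:**
- **Position:** the pane centre, worked out from the tool pose, is 80.2 mm off the face and less than 0.5 mm off centre.
- **Lean:** the jaw axis is about 0.3° from the face normal, with the amber rail uppermost. Depth measured just before the final descent put the pane itself within 0.8° of parallel.
- **Hold:** the force reading was only about 2 N, close to the pane's own weight, so nothing was touching. The finger opening was unchanged.
- **Bystanders:** the green and blue panes and the nail tin looked undisturbed in the last scene and top pictures.

**Not confirmed or off:**
- The top camera was blocked by the arm at the end, so the final check relied on the scene and wrist cameras plus the tool pose.
- While tilting, joint 3 sat at its lower stop and read about 0.218 rad against the listed limit of 0.22. It is not known whether that counts as passing the range.

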